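Turn the board of the lunch tally book

ROBOT

A 6-joint arm with a two-finger parallel gripper is mounted at the origin on the work surface. World frame = base frame: x ahead of the robot, y to its left, z up, the work surface at z = 0. Lengths are in m, angles in degrees, forces in N, time in s.
With the tool pointing down it reaches from about 0.275 to 0.775 m from the base axis. Payload 14.6 kg.
Tool frame: the origin (TCP) lies at the very end of the fingers, on their centre line; the grasp point (between the pads) lies 19 mm behind it (r.pinch_z is the distance from the TCP to the grasp point, in m); z points along the fingers, y is the direction in which the jaws open and shut (so a half turn about z gives the same grasp; the last joint's range is limited). The gripper opens to 85 mm and grips with 20 to 120 N. Pads are 22 mm wide; open, the fingers measure 114 mm over their backs; the gripper's body (76 mm by 85 mm) begins 54 mm behind the grasp point. The pads swing forward as they close: fully open they stand 13 mm farther back than shut.
Start: joints at [-8.898, 15.075, -2.767, 72.158, 0, 81.102], TCP at [0.525, -0, 0.231] pointing down, gripper open.
Joint ranges: [-151.79, 151.79], [-50.71, 97.33], [-67.44, 78.34], [-121.81, 120.89], [-77.56, 73.72], [-180, 180]. Speed limits (degrees/s): [108.29, 108.29, 147.25, 159.86, 180, 180].

INTERFACE

Orientations are given as [roll, pitch, yaw] about the fixed x, y, z axes, in that order (R = Rz(yaw) Ry(pitch) Rx(roll)).
In Python, from plant import r, cams, finder gives the robot as it stands. The module is installed in compiled form; this text tells all that it offers.
- The arm moves only by the tool move_arm, never from a script. Its argument "steps" is a list of rows, each an object of numbers: "tx", "ty", "tz": the shift along the tool's x, y, z in m; "rx", "ry", "rz": the turn, a rotation vector about the tool's x, y, z in rad. In form: [{"tx": .., "ty": .., "tz": .., "rx": .., "ry": .., "rz": ..}, ...]. A call has 1 to 10 rows; each row is the pose to reach, as a shift and turn from the pose commanded when the call began, along the tool's axes at that moment; what a row does not reach only later rows make up. A row lasts 1/8 s, in which the tool goes at most 62.5 mm and 10.7 degrees, less where a joint would pass 70% of its speed; a pose out of reach is approached as far as the arm can. A call with a gripper value outside its range is refused whole. "jaw" is the closure, from 0 (fully open) to 1 (shut), set as the call begins (left out, the last holds). The fingers move at their own pace and stop on an object; "newtons" is the grip in N (left out, the last holds). Time passes only in rows, so rows that repeat a pose let the fingers close. It gives the time, the measured TCP pose, the force and the opening at its end, in the units of the state.
- r.state(): the state, without advancing time (a new reading comes with each control period).
- cams.get_image(name): name is "scene" or "side" or "wrist"; returns the picture (400x640x3 uint8, red, green, blue); there is no depth.
- cams.camera_info(name): a dict with "camera_matrix" (3x3 intrinsics, pixels), "position" and "rotation" of the camera in the world; the wrist camera has in their place "tool_from_camera" (4x4, takes a point from camera to tool coordinates, whose origin is the TCP and whose axes are the flange's). Camera axes: x right, y down, z forward; pixel columns grow to the right and rows downward; lengths in m; the calibration is good to about 2 mm. A picture is of the moment at which its call begins: read the wrist's pose just before it. camera_info takes no time and is no camera call.
- r.job_done(): hands the job in, once; it reports no verdict.
Trained networks look in the newest picture that a camera, given by its name, has taken for a name from the list of things; names that differ only in an ending like _2 or _b are one class to them, and where a whole thing is asked for, a point or a joint stands for the part that bears it (a point fixed in the world has none). Each returns a list of dicts, best first, with "score" (0 to 1); they miss things now and then, are a little off and sometimes report something else, mostly with a low value. They report only what shows in the picture. A call takes as long as a camera call.
- finder.look_for(camera, query): "rect" ([left, top, right, bottom] in pixels, round what is visible of it).
The state is a dict: "t": time; "joint_positions": joint angles; "qvel": joint speeds; "joint_efforts": joint torques, N m; "tcp_pos": TCP position; "tcp_rot": TCP orientation; "contact_force": force on the tool from outside, world axes, zero at the start; "torque": the same for the moment, N m; "gripper_width": finger opening in m.
Only numpy, scipy, OpenCV 4.12 (cv2) and the standard library are available. Lean on these libraries where they do the work, as an engineer would, in place of code of your own. Each camera call takes 0.05 s, during which the arm holds its last target.

TASK

The lunch tally book lies open on its stand, and the first class on the right-hand side has had its trays: with a fingertip under the middle tab, which belongs to the top board on the robot's right, turn that one board over the rings and lay it flat on the board on the left, so that the next class's board shows. Only push it, without pinching it, flinging it or pressing hard, leave the other boards lying as they are, and do not disturb the things on the table.

Things in the scene. Friction and masses are not known exactly. Their poses are not given: they have to be found in the camera images.
- stand: Grey sheet-steel reading stand, fixed. Origin: on the table under the middle of the book; x along the ring spine (away from the robot at yaw 0), y to the book's left, z up. Two wings, 240 mm long in x, rise outwards in a V at 12 degrees (0.209 rad), ending 150 mm from the ring axis; a leg under each wing 118 mm out. Beyond that the space under the boards is open to the table.
- ring_axis (a point): Middle of the axis about which every board turns (the centre line of the four 24 mm steel rings), 30 mm above the stand's origin; the axis runs along the stand's x.
- top_board (a joint): Board to turn: rigid, white, 4 mm thick, 250 mm long in the stand's x, from 7 to 165 mm out from the ring axis (in its mid plane), about 0.165 kg. 0 rad = lying on the right (-y), sloping up 12 degrees outwards; grows as it turns over; 2.723 = flat on the left (+y), same slope. Stiff hinge (0.07 N m against up to 0.15 N m of weight): it may stop part-way and need pushing right down.
- tab (a point): Centre of the top board's tab, 180 mm out from the ring axis, 67 mm above the table at the start. The tab, 4 mm thick and 62 mm long in the stand's x, projects from the middle of the board's outer edge, 165 to 195 mm out, in line with the board. Nothing is under it; the next board's edge begins at 165 mm. Axes: the stand's at joint 0 (not sloped), turning with the board.
- next_board (a joint): Same kind of board, 5 mm lower under the top board; its tab, 62 mm long, is centred at the stand's x = -83 mm (nearer the robot). 0 rad = lying on the right; grows as it is lifted. To be left lying.
- turned_board (a joint): Same kind of board, already turned, lying on the left wing 5 mm under where the top board will lie; its tab is centred at the stand's x = +83 mm. 0 rad = lying on the left; grows as it is lifted back. To be left lying.
- lunch_tray: Closed stainless lunch tray with its lid, 225 x 285 x 46 mm, standing loose to the left of the book. Origin: centre of its underside. Leave alone.
- tumbler: Steel drinking tumbler, 72 mm wide, 88 mm high, loose. Origin: centre of its underside. Leave alone.
- strap_roll: Roll of yellow packing strap lying flat, 100 mm across, 19 mm high, loose. Origin: centre of its underside. Leave alone.
- relish_pot: Small lidded steel pot with a knob, 72 mm wide, 76 mm high, loose. Origin: centre of its underside. Leave alone.

How it is judged:
By the outcome, as a careful person would: the job done as asked, in the order asked, and still so for the second after the job is handed in, with the robot touching nothing.
It also fails if it takes over 48 s, if anything falls off the work surface, if the arm or the gripper's body presses on something with over 40 N, if the wrist force passes 120 N, or if a joint passes its speed limit or range.

## Working session

There is one attempt and no reset: what is moved stays moved. The work goes in short steps, Python scripts to look and compute and a tool call to move; the robot and the scene stay as the last step left them, time stands still between calls to the robot, and variables do not carry over. Pictures are saved under pics/ and viewed, and the job is handed in when it is done.

Besides the shell and the picture viewer there is one more tool, called after ">>>" as name([rows], argument=value, ...), one row to a line, values as JSON. move_arm: Moves the arm, as the interface text tells. Its arguments: {"type":"object","properties":{"steps":{"type":"array"},"jaw":{"type":"number"},"newtons":{"type":"number"}},"required":["steps"]}

```bash
mkdir -p pics; python3 - <<'E'
from plant import r,cams,finder
import cv2
print(r.state())
for n in ["scene","side","wrist"]:
    im=cams.get_image(n); cv2.imwrite(f"pics/a_{n}.png",im[:,:,::-1])
    print(n,cams.camera_info(n))
    for q in ["stand","tab","top_board","next_board"] if n!="wrist" else ["tab"]:
        print(n,q,[(d['rect'],round(d['score'],2)) for d in finder.look_for(n,q)[:3]])
print(r.state()['t'])
E
```

```text
{'t': 0.0, 'joint_positions': array([-8.89753327e+00,  1.50988221e+01, -2.80379770e+00,  7.21579042e+01,
        1.37337886e-03,  8.11010638e+01]), 'qvel': array([ 0.03107886, -0.02573117, -0.09444175, -0.04459995, -0.09122882,
       -0.0953751 ]), 'joint_efforts': array([ 6.28219332e-04, -6.37613010e+01,  3.84567368e+01,  1.37825581e-02,
        8.02127857e-07, -5.80562346e-05]), 'tcp_pos': array([5.24729694e-01, 4.86137038e-05, 2.30824982e-01]), 'tcp_rot': array([-1.79940417e+02, -1.07194247e-02,  9.00013966e+01]), 'contact_force': array([-0.4349122 , -0.72416955, -0.13054726]), 'torque': array([-0.04499948, -0.03532752, -0.0243672 ]), 'gripper_width': 0.08559588222926649}
scene {'camera_matrix': array([[474.32508137,   0.        , 318.23507955],
       [  0.        , 474.32508137, 201.32894187],
       [  0.        ,   0.        ,   1.        ]]), 'position': array([1.43711037, 0.20488573, 0.89757144]), 'rotation': array([-131.22491638,    0.95105973,  100.78459398])}
scene stand [([255.3, 168.3, 398.5, 250.7], 0.87)]
scene tab [([253.2, 168.0, 327.4, 242.4], 0.95)]
scene top_boa
[... 536 characters left out ...]
de top_board [([288.4, 177.7, 365.1, 215.0], 0.59)]
side next_board [([338.7, 177.6, 358.1, 182.8], 0.68)]
wrist {'camera_matrix': array([[311.88436697,   0.        , 312.77585745],
       [  0.        , 311.88436697, 197.02652561],
       [  0.        ,   0.        ,   1.        ]]), 'tool_from_camera': array([[-1.69812468e-03, -9.54795136e-01, -2.97259760e-01,
         7.45620619e-02],
       [ 9.99998245e-01, -1.38597204e-03, -1.26085797e-03,
         1.51909920e-04],
       [ 7.91867345e-04, -2.97261379e-01,  9.54795813e-01,
        -1.42028437e-01],
       [ 0.00000000e+00,  0.00000000e+00,  0.00000000e+00,
         1.00000000e+00]])}
wrist tab [([169.7, 137.3, 405.7, 319.1], 0.73)]
0.6
```

View pics/a_scene.png

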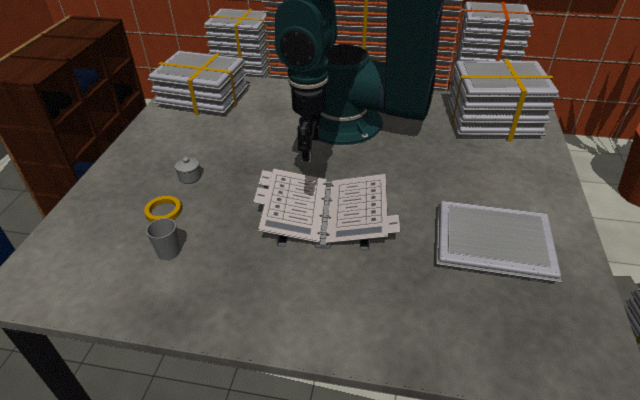

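View pics/a_side.png

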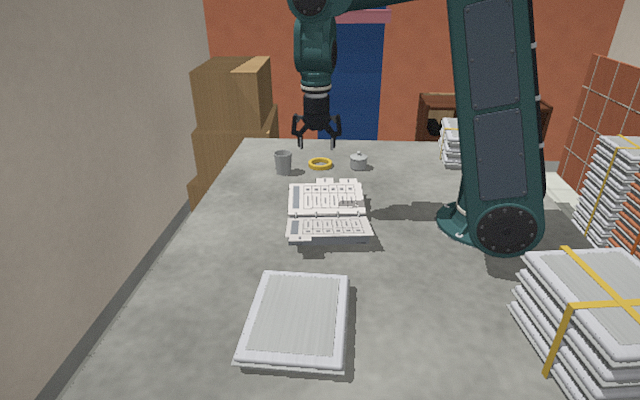

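View pics/a_wrist.png

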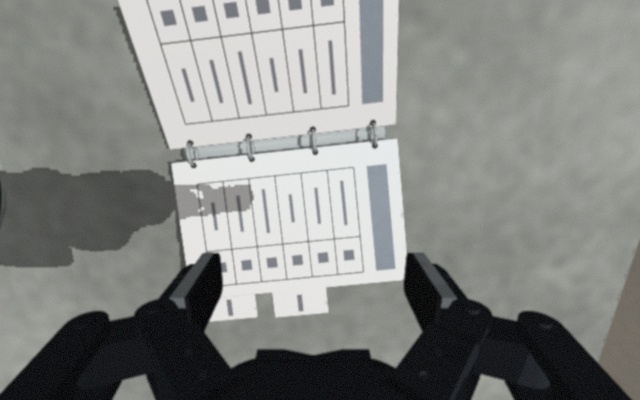

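```bash
python3 - <<'E'
import cv2
im=cv2.imread("pics/a_wrist.png")
c=im[120:330,160:420]; cv2.imwrite("pics/a_w2.png",cv2.resize(c,None,fx=3,fy=2.8,interpolation=cv2.INTER_CUBIC)[:588])
im=cv2.imread("pics/a_scene.png")
c=im[160:260,245:405]; cv2.imwrite("pics/a_s2.png",cv2.resize(c,None,fx=5,fy=5,interpolation=cv2.INTER_CUBIC))
E
```

```text
(no output)
```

View pics/a_w2.png

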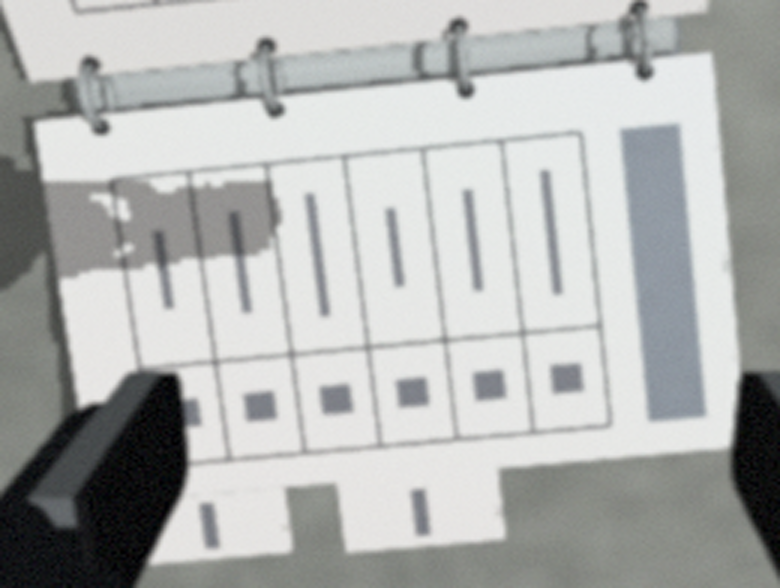

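View pics/a_s2.png

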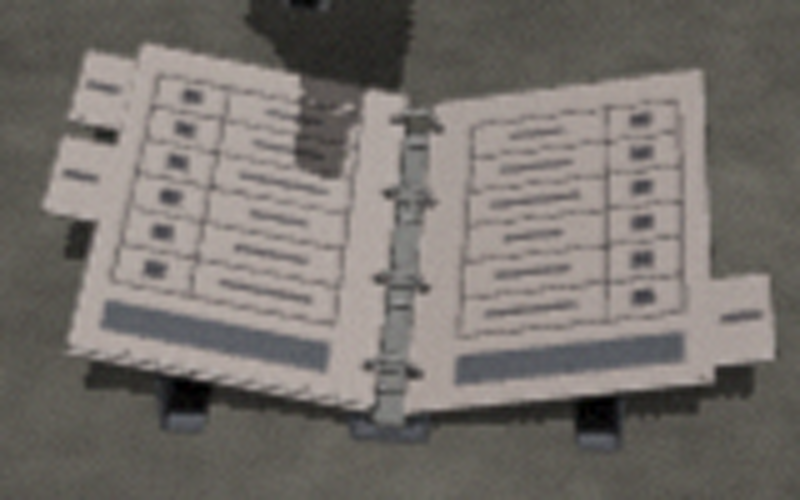

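```bash
cat > h.py <<'E'
import numpy as np, cv2
from scipy.spatial.transform import Rotation as R
from scipy.optimize import least_squares
from plant import r,cams,finder
def Rm(e): return R.from_euler('xyz',e,degrees=True).as_matrix()
def cam(n,pos=None,rot=None):
    i=cams.camera_info(n); K=i['camera_matrix']
    if n=='wrist':
        T=np.eye(4);T[:3,:3]=Rm(rot);T[:3,3]=pos
        T=T@i['tool_from_camera']; return K,T[:3,:3],T[:3,3]
    return K,Rm(i['rotation']),i['position']
def proj(c,P):
    K,Rc,p=c; q=(np.atleast_2d(P)-p)@Rc; q=q@K.T; return q[:,:2]/q[:,2:]
def bd(x,d,side=-1,off=.002):  # stand frame
    a=np.radians(12); return [x,side*(d*np.cos(a)-off*np.sin(a)),.03+d*np.sin(a)+off*np.cos(a)]
def toworld(p,P):
    c,s=np.cos(p[2]),np.sin(p[2]); P=np.atleast_2d(P)
    return P@np.array([[c,s,0],[-s,c,0],[0,0,1]])+[p[0],p[1],0]
E
python3 - <<'E'
from h import *
cw=cam('wrist',[.52473,.00005,.23082],[-179.94,-.01,90.0]); cs=cam('scene')
W=[((713,55),bd(.125,.007)),((740,447),bd(.125,.165)),((33,120),bd(-.125,.007)),((500,468),bd(.031,.165)),((505,537),bd(.031,.195)),((347,552),bd(-.031,.195)),((337,484),bd(-.031,.165))]
S=[((70,350),bd(.125,.165)),((145,45),bd(-.125,.165)),((45,210),bd(.031,.195)),((65,137),bd(-.031,.195)),((100,220),bd(.031,.165)),
((705,70),bd(-.125,.165,1,-.003)),((715,383),bd(.125,.165,1,-.003)),((775,358),bd(.114,.195,1,-.003)),((768,275),bd(.052,.195,1,-.003))]
wu=np.array([[160+a/3,120+b/2.8] for (a,b),_ in W]); su=np.array([[245+a/5,160+b/5] for (a,b),_ in S])
WP=np.array([p for _,p in W]);SP=np.array([p for _,p in S])
f=lambda p,a,b:np.concatenate([a*(proj(cw,toworld(p,WP))-wu).ravel(),b*(proj(cs,toworld(p,SP))-su).ravel()])
for a,b in((1,0),(0,1),(1,1)):
    s=least_squares(lambda p:f(p,a,b),[.5,.1,0]); print(s.x,np.degrees(s.x[2]),np.round(s.fun,1))
p=s.x
print(toworld(p,bd(0,.18,off=0)))
for q in ["lunch_tray","tumbler","strap_roll","relish_pot"]:
    d=finder.look_for('scene',q); print(q,d[0])
E
```

```text
[0.49111049 0.02852197 0.1053058 ] 6.033577695711665 [ 0.4 -1.5  2.6  0.4 -0.4 -0.3 -0.9  0.6  0.1  1.3 -1.1  0.7 -0.8 -0.2
 -0.  -0.  -0.  -0.  -0.  -0.  -0.  -0.  -0.  -0.  -0.  -0.  -0.  -0.
 -0.  -0.  -0.  -0. ]
[0.49504567 0.03303351 0.10717832] 6.140865399306751 [ 0.  -0.   0.  -0.   0.  -0.   0.  -0.   0.  -0.   0.  -0.   0.  -0.
 -0.5 -0.8 -0.3 -0.4 -0.4  0.1 -0.3 -0.2 -0.3  0.3 -0.1  0.   0.5 -0.1
  0.6  0.5  0.8  0. ]
[0.49168033 0.02949273 0.10313584] 5.909248083546662 [ 1.  -2.2  2.8 -0.1 -0.1 -1.4 -0.7 -0.1  0.3  0.6 -1.   0.  -0.6 -0.9
 -1.6 -2.1 -1.  -1.4 -1.4 -1.1 -1.1 -1.3 -1.2 -0.9 -1.1 -0.7 -1.  -1.
 -1.  -0.4 -0.6 -0.8]
[[ 0.50980693 -0.14563826  0.0674241 ]]
lunch_tray {'rect': [437.8, 201.9, 558.8, 279.9], 'score': 0.95}
tumbler {'rect': [147.7, 215.2, 184.4, 260.0], 'score': 0.63}
strap_roll {'rect': [148.2, 195.5, 181.8, 222.1], 'score': 0.64}
relish_pot {'rect': [176.4, 155.0, 198.5, 185.5], 'score': 0.9}
```

```bash
cat >> h.py <<'E'
P0=np.array([.4925,.0305,.104])
def pose(phi,psi,s=.018,g=.025,back=0.,lift=0.,x=0.,P=P0,t0=0.):
    """phi,psi deg; returns TCP pos, R. lift: offset of back finger along plate normal (neg = clear)"""
    ph,ps=np.radians([phi,psi]); d=ps-ph
    # plate frame origin: tab outer bottom edge (d=.195, -2mm)
    tip=np.array([-s*np.cos(d), -s*np.sin(d) if d>0 else 0.]); 
    n=np.array([-np.sin(d),np.cos(d)]); tcp=tip+g/2*n+np.array([.195,-.002+lift])
    e=np.array([np.cos(ph),np.sin(ph)]);t=np.array([-np.sin(ph),np.cos(ph)])
    uz=tcp[0]*e+tcp[1]*t+back*np.array([np.cos(ps),np.sin(ps)])
    pos=toworld(P,[x,-uz[0],.03+uz[1]])[0]
    # tool axes in stand frame
    a=np.array([0,np.cos(ps),-np.sin(ps)]); nn=np.array([0,np.sin(ps),np.cos(ps)])  # n=(-sin,cos) in (u,z); y=-u
    Z=a; Y=nn; X=np.cross(Y,Z)
    M=R.from_euler('z',P[2]).as_matrix()@np.column_stack([X,Y,Z])
    return pos,M
def rel(pos0,M0,pos,M):
    return M0.T@(pos-pos0), R.from_matrix(M0.T@M).as_rotvec()
E
python3 - <<'E'
from h import *
def gp(c,uv,z):
    K,Rc,p=c; v=Rc@np.linalg.solve(K,[uv[0],uv[1],1]); return np.round((p+v*(z-p[2])/v[2]),3)
c=cam('scene')
print("tray corners",[gp(c,u,.046) for u in((437,270),(440,204),(550,207),(558,277))])
print("tumbler",gp(c,(167,256),0),"strap",gp(c,(163,209),.01),"pot",gp(c,(188,182),0))
for ph,ps in((12,37),(90,92),(168,145)):
    q,M=pose(ph,ps); print(q.round(3),M.round(2).tolist(), R.from_matrix(M).as_euler('xyz',degrees=True).round(1))
E
```

```text
tray corners [array([0.676, 0.327, 0.046]), array([0.44 , 0.334, 0.046]), array([0.404, 0.62 , 0.046]), array([0.65 , 0.597, 0.046])]
tumbler [ 0.707 -0.343  0.   ] strap [ 0.55  -0.423  0.01 ] pot [ 0.413 -0.408 -0.   ]
[ 0.51  -0.138  0.068] [[-0.99, -0.06, -0.08], [-0.1, 0.6, 0.79], [0.0, 0.8, -0.6]] [ 127.    0. -174.]
[0.491 0.04  0.207] [[-0.99, -0.1, 0.0], [-0.1, 0.99, -0.03], [0.0, -0.03, -1.0]] [-178.    0. -174.]
[0.474 0.211 0.059] [[-0.99, -0.06, 0.09], [-0.1, 0.57, -0.81], [0.0, -0.82, -0.57]] [-125.    0. -174.]
```

```bash
python3 - <<'E'
from h import *
s=r.state(); p0=s['tcp_pos'];M0=Rm(s['tcp_rot'])
q,M=pose(12,37,back=.05); q=q+[0,0,.1]
print(q,[v.round(3) for v in rel(p0,M0,q,M)])
E
```

```text
[ 0.51421638 -0.17755798  0.19782751] [array([-0.178, -0.011,  0.033]), array([-0.693,  0.769, -1.542])]
```

>>> move_arm([
  {"tx": -0.06,"ty": 0,"tz": 0,"rx": -0.069,"ry": 0.077,"rz": -0.154},
  {"tx": -0.09,"ty": -0.005,"tz": 0,"rx": -0.139,"ry": 0.154,"rz": -0.308},
  {"tx": -0.12,"ty": -0.011,"tz": 0,"rx": -0.208,"ry": 0.231,"rz": -0.463},
  {"tx": -0.15,"ty": -0.011,"tz": 0.01,"rx": -0.277,"ry": 0.308,"rz": -0.617},
  {"tx": -0.178,"ty": -0.011,"tz": 0.033,"rx": -0.347,"ry": 0.385,"rz": -0.771},
  {"tx": -0.178,"ty": -0.011,"tz": 0.033,"rx": -0.416,"ry": 0.461,"rz": -0.925},
  {"tx": -0.178,"ty": -0.011,"tz": 0.033,"rx": -0.485,"ry": 0.538,"rz": -1.079},
  {"tx": -0.178,"ty": -0.011,"tz": 0.033,"rx": -0.554,"ry": 0.615,"rz": -1.234},
  {"tx": -0.178,"ty": -0.011,"tz": 0.033,"rx": -0.624,"ry": 0.692,"rz": -1.388},
  {"tx": -0.178,"ty": -0.011,"tz": 0.033,"rx": -0.693,"ry": 0.769,"rz": -1.542},
], jaw=0.7)

```text
t: 2.05
tcp_pos: [0.514, -0.1785, 0.1982]
tcp_rot: [127.3, -0.3, -174.9]
contact_force: [0.6, -0.6, -0.2]
gripper_width: 0.0257
```

```bash
python3 - <<'E'
from h import *
s=r.state(); print(s['joint_positions'].round(1))
im=cams.get_image('wrist')[:,:,::-1].copy()
c=cam('wrist',s['tcp_pos'],s['tcp_rot'])
pts=[bd(x,d) for x,d in((.031,.195),(-.031,.195),(.031,.165),(-.031,.165),(.125,.165),(-.125,.165),(.125,.007),(-.125,.007))]
for u in proj(c,toworld(P0,pts)): cv2.circle(im,tuple(int(round(v)) for v in u),3,(0,0,255),1)
cv2.imwrite("pics/b_w.png",im)
E
```

```text
[-44.   44.3  20.1 110.7  31.1 -62.1]
```

View pics/b_w.png

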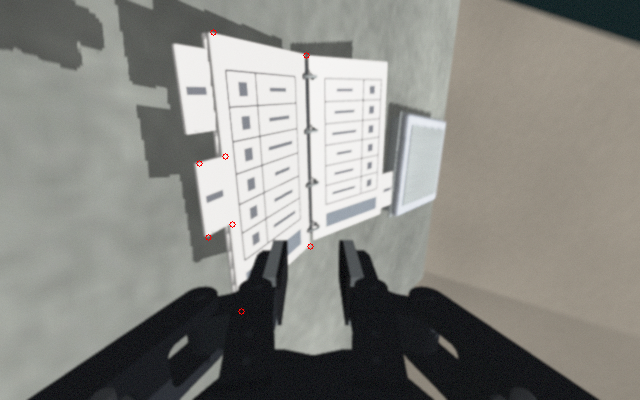

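```bash
python3 - <<'E'
import cv2
im=cv2.imread("pics/b_w.png")
c=im[20:300,165:395]; cv2.imwrite("pics/b_w2.png",cv2.resize(c,None,fx=3.4,fy=2.14,interpolation=cv2.INTER_CUBIC))
c=im[130:250,180:320]; cv2.imwrite("pics/b_w3.png",cv2.resize(c,None,fx=5,fy=5,interpolation=cv2.INTER_CUBIC))
E
```

```text
(no output)
```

View pics/b_w3.png

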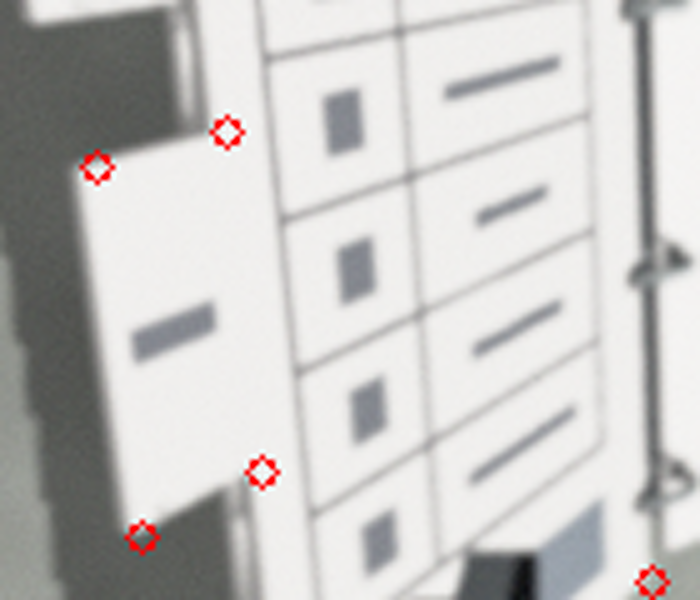

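View pics/b_w2.png

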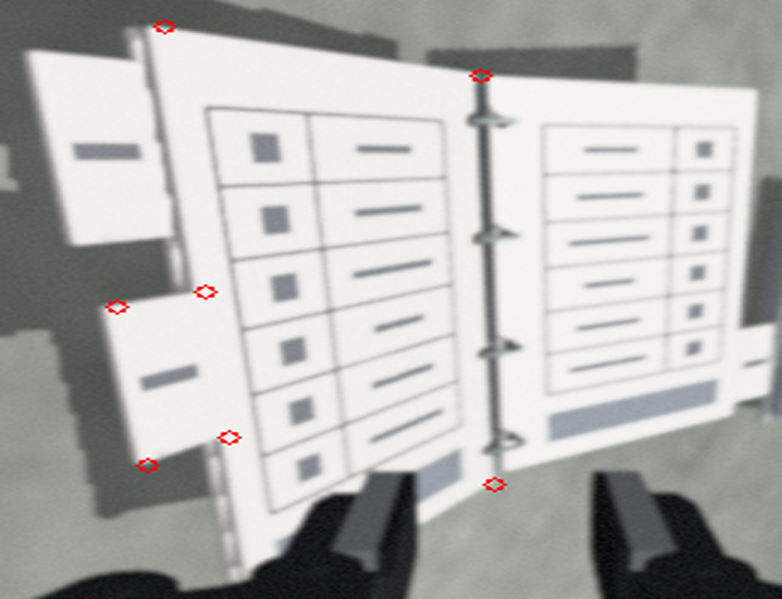

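```bash
python3 - <<'E'
from h import *
cw=cam('wrist',[.52473,.00005,.23082],[-179.94,-.01,90.0]); c2=cam('wrist',[.514,-.1785,.1982],[127.3,-.3,-174.9])
W=[((713,55),bd(.125,.007)),((740,447),bd(.125,.165)),((33,120),bd(-.125,.007)),((500,468),bd(.031,.165)),((505,537),bd(.031,.195)),((347,552),bd(-.031,.195)),((337,484),bd(-.031,.165))]
wu=np.array([[160+a/3,120+b/2.8] for (a,b),_ in W]);WP=np.array([p for _,p in W])
V=[((75,172),bd(-.031,.195)),((125,530),bd(.031,.195)),((198,138),bd(-.031,.165)),((238,485),bd(.031,.165))]
vu=[[180+a/5,130+b/5] for (a,b),_ in V]
V2=[((147,28),bd(-.125,.165)),((480,72),bd(-.125,.007)),((757,92),bd(-.125,.165,1,-.003))]
vu=np.array(vu+[[165+a/3.4,20+b/2.14] for (a,b),_ in V2]); VP=np.array([p for _,p in V+V2])
f=lambda p,a,b:np.concatenate([a*(proj(cw,toworld(p,WP+[0,0,p[3]]))-wu).ravel(),b*(proj(c2,toworld(p,VP+[0,0,p[3]]))-vu).ravel(),[p[3]*1000]])
for a,b in((1,0),(0,1),(1,1)):
    s=least_squares(lambda p:f(p,a,b),[.5,.1,0,0]); print(s.x.round(4),np.degrees(s.x[2]).round(2),np.round(s.fun,1))
E
```

```text
[ 0.4897  0.0288  0.1053 -0.001 ] 6.03 [-0.2 -0.9  2.   0.2  0.5  0.1 -1.   0.3 -0.   0.9 -0.9  0.3 -0.5 -0.5
  0.  -0.   0.  -0.   0.  -0.   0.  -0.   0.  -0.  -0.  -0.  -0.  -0.
 -1. ]
[ 4.931e-01  2.710e-02  1.058e-01 -3.000e-04] 6.06 [ 0.   0.   0.   0.   0.   0.   0.   0.   0.   0.   0.   0.   0.   0.
 -0.5 -0.5 -0.4  2.8  1.9 -0.6  1.2 -1.5 -0.1 -1.1 -2.1  1.2 -0.5  0.1
 -0.3]
[ 0.4917  0.0281  0.1072 -0.0013] 6.14 [ 1.5 -0.6  3.9  0.3  2.5  0.8  1.   0.5  2.   1.1  1.2  0.5  1.5 -0.2
 -0.2 -2.3 -0.1  0.7  2.1 -2.2  1.4 -3.4  0.1 -2.4 -2.3  0.1 -0.8 -0.8
 -1.3]
```

```bash
sed -i 's/^P0=.*/P0=np.array([.4917,.0284,.106])/; s/g=.025/g=.032/; s/s=.018/s=.020/' h.py; python3 - <<'E'
from h import *
s=r.state(); p0=np.array([.51421638,-.17755798,.19782751]);M0=Rm(s['tcp_rot'])
p0=s['tcp_pos']
for b in (.05,0):
  q,M=pose(12,40,back=b,lift=-.007)
  print(q,[v.round(3) for v in rel(p0,M0,q,M)]); p0,M0=q,M
E
```

```text
[ 0.51342178 -0.17575439  0.09327979] [array([-0.   , -0.081,  0.064]), array([ 0.054,  0.004, -0.007])]
[ 0.50936934 -0.13766714  0.06114041] [array([0.  , 0.  , 0.05]), array([0., 0., 0.])]
```

>>> move_arm([
  {"tx": 0,"ty": -0.02,"tz": 0.016,"rx": 0.013,"ry": 0,"rz": 0},
  {"tx": 0,"ty": -0.04,"tz": 0.032,"rx": 0.027,"ry": 0,"rz": -0.003},
  {"tx": 0,"ty": -0.06,"tz": 0.048,"rx": 0.04,"ry": 0.004,"rz": -0.007},
  {"tx": 0,"ty": -0.081,"tz": 0.064,"rx": 0.054,"ry": 0.004,"rz": -0.007},
  {"tx": 0,"ty": -0.081,"tz": 0.064,"rx": 0.054,"ry": 0.004,"rz": -0.007},
], jaw=0.62)

```text
t: 2.72
tcp_pos: [0.5126, -0.1761, 0.0945]
tcp_rot: [130.5, -0.5, -174.8]
contact_force: [1.0, 0.6, 0.4]
gripper_width: 0.0325
```

```bash
python3 - <<'E'
from h import *
s=r.state(); print(s['joint_positions'].round(1),s['contact_force'])
for n in('wrist','side'):
    im=cams.get_image(n)[:,:,::-1]; cv2.imwrite(f"pics/c_{n}.png",im)
cv2.imwrite("pics/c_side2.png",cv2.resize(im[100:250,250:450],None,fx=4,fy=4,interpolation=cv2.INTER_CUBIC))
q,M=pose(12,40,back=0,lift=-.007)
print(s['tcp_pos'],s['tcp_rot'],[v.round(4) for v in rel(s['tcp_pos'],Rm(s['tcp_rot']),q,M)])
E
```

```text
[-43.3  46.3  10.3  95.4  29.9 -59.9] [1.04999886 0.58955909 0.42859156]
[ 0.51261597 -0.17611684  0.09451919] [ 130.53234862   -0.47613098 -174.76377776] [array([-0.0006, -0.0003,  0.051 ]), array([-0.0092,  0.0058, -0.0158])]
```

View pics/c_wrist.png

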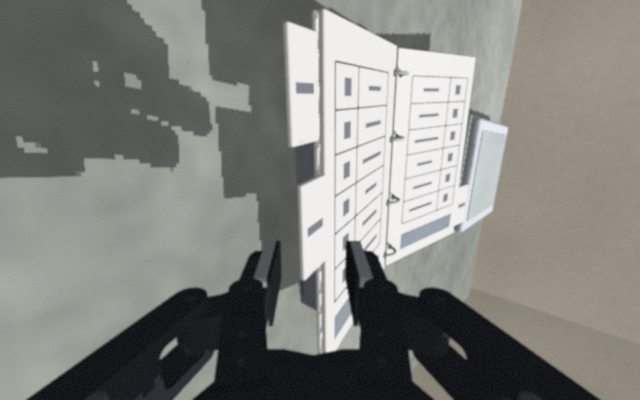

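View pics/c_side2.png

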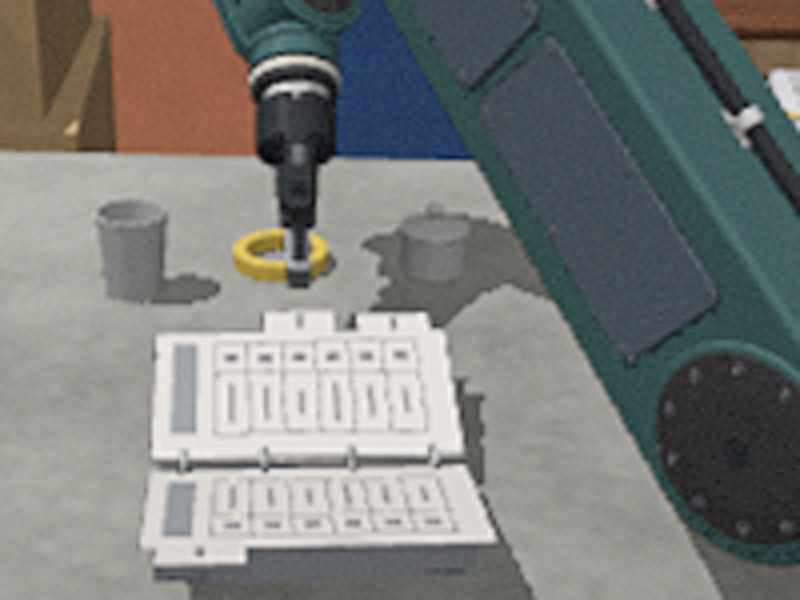

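>>> move_arm([
  {"tx": 0,"ty": 0,"tz": 0.013,"rx": 0,"ry": 0,"rz": 0},
  {"tx": 0,"ty": 0,"tz": 0.026,"rx": 0,"ry": 0,"rz": 0},
  {"tx": 0,"ty": 0,"tz": 0.04,"rx": 0,"ry": 0,"rz": 0},
  {"tx": 0,"ty": 0,"tz": 0.05,"rx": 0,"ry": 0,"rz": 0},
  {"tx": 0,"ty": 0,"tz": 0.05,"rx": 0,"ry": 0,"rz": 0},
])

```text
t: 3.45
tcp_pos: [0.509, -0.138, 0.0623]
tcp_rot: [130.5, -0.4, -174.6]
contact_force: [-0.9, 1.3, 0.2]
gripper_width: 0.0325
```

```bash
python3 - <<'E'
from h import *
s=r.state(); print(s['joint_positions'].round(1),s['contact_force'])
for n in('wrist','scene'):
    im=cams.get_image(n)[:,:,::-1]; cv2.imwrite(f"pics/d_{n}.png",im)
cv2.imwrite("pics/d_scene2.png",cv2.resize(im[110:260,210:410],None,fx=4,fy=4,interpolation=cv2.INTER_CUBIC))
E
```

```text
[-41.   45.6   3.2  88.   31.4 -58. ] [-0.94008338  1.29836105  0.18137755]
```

View pics/d_wrist.png

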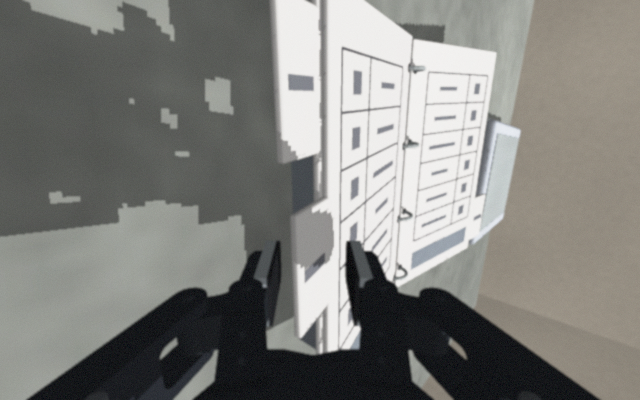

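View pics/d_scene2.png

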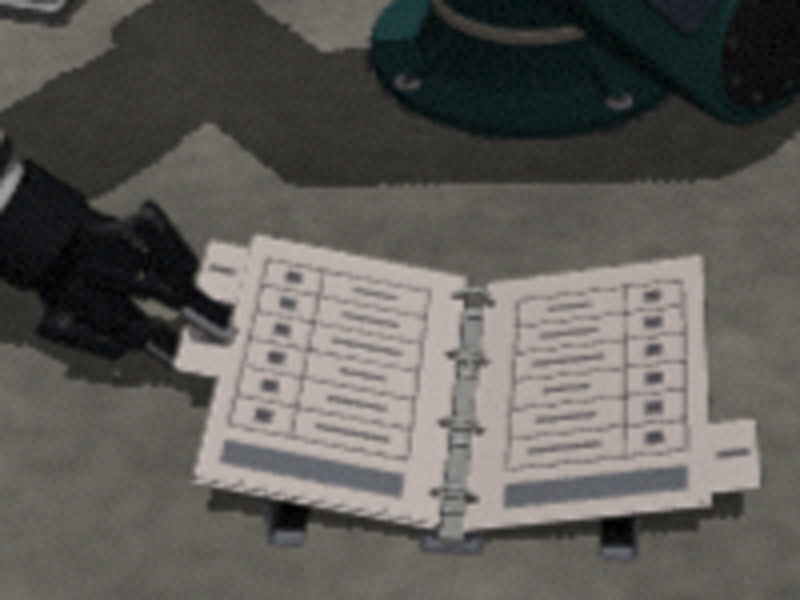

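```bash
cat > tr.py <<'E'
import sys
from h import *
# tr.py phi_end nrows lift0 lift1 ; start phi given
a,b,n,l0,l1=float(sys.argv[1]),float(sys.argv[2]),int(sys.argv[3]),float(sys.argv[4]),float(sys.argv[5])
psi=lambda f: np.interp(f,[12,168],[40,143])
s=r.state(); p0=s['tcp_pos'];M0=Rm(s['tcp_rot'])
print(s['t'],s['contact_force'].round(1),s['joint_positions'].round(0))
o=[]
for k in range(1,n+1):
    f=a+(b-a)*k/n; l=l0+(l1-l0)*k/n
    q,M=pose(f,psi(f),lift=l); v,w=rel(p0,M0,q,M)
    o.append('{'+', '.join(f'"{m}": {x:.3f}' for m,x in zip(("tx","ty","tz","rx","ry","rz"),[*v,*w]))+'}')
print('['+',\n'.join(o)+']')
E
python3 tr.py 12 12 2 -.007 -.001; python3 tr.py 12 32 10 -.001 0
```

```text
3.55 [-1.2 -0.2 -0.7] [-41.  46.   3.  88.  31. -58.]
[{"tx": -0.000, "ty": 0.002, "tz": 0.000, "rx": -0.010, "ry": 0.006, "rz": -0.013},
{"tx": -0.000, "ty": 0.005, "tz": -0.001, "rx": -0.010, "ry": 0.006, "rz": -0.013}]
3.55 [-1.2 -0.2 -0.7] [-41.  46.   3.  88.  31. -58.]
[{"tx": -0.000, "ty": 0.010, "tz": -0.004, "rx": 0.013, "ry": 0.006, "rz": -0.013},
{"tx": -0.000, "ty": 0.016, "tz": -0.007, "rx": 0.036, "ry": 0.006, "rz": -0.013},
{"tx": 0.000, "ty": 0.022, "tz": -0.009, "rx": 0.059, "ry": 0.005, "rz": -0.013},
{"tx": 0.000, "ty": 0.028, "tz": -0.011, "rx": 0.082, "ry": 0.005, "rz": -0.013},
{"tx": 0.000, "ty": 0.034, "tz": -0.013, "rx": 0.106, "ry": 0.005, "rz": -0.013},
{"tx": 0.000, "ty": 0.040, "tz": -0.015, "rx": 0.129, "ry": 0.005, "rz": -0.013},
{"tx": 0.000, "ty": 0.046, "tz": -0.017, "rx": 0.152, "ry": 0.005, "rz": -0.013},
{"tx": 0.000, "ty": 0.052, "tz": -0.018, "rx": 0.175, "ry": 0.005, "rz": -0.013},
{"tx": 0.000, "ty": 0.058, "tz": -0.020, "rx": 0.198, "ry": 0.005, "rz": -0.013},
{"tx": 0.001, "ty": 0.065, "tz": -0.021, "rx": 0.221, "ry": 0.004, "rz": -0.013}]
```

>>> move_arm([
  {"tx": 0,"ty": 0.002,"tz": 0,"rx": -0.01,"ry": 0.006,"rz": -0.013},
  {"tx": 0,"ty": 0.005,"tz": -0.001,"rx": -0.01,"ry": 0.006,"rz": -0.013},
  {"tx": 0,"ty": 0.01,"tz": -0.004,"rx": 0.013,"ry": 0.006,"rz": -0.013},
  {"tx": 0,"ty": 0.016,"tz": -0.007,"rx": 0.036,"ry": 0.006,"rz": -0.013},
  {"tx": 0,"ty": 0.022,"tz": -0.009,"rx": 0.059,"ry": 0.005,"rz": -0.013},
  {"tx": 0,"ty": 0.028,"tz": -0.011,"rx": 0.082,"ry": 0.005,"rz": -0.013},
  {"tx": 0,"ty": 0.034,"tz": -0.013,"rx": 0.106,"ry": 0.005,"rz": -0.013},
  {"tx": 0,"ty": 0.04,"tz": -0.015,"rx": 0.129,"ry": 0.005,"rz": -0.013},
  {"tx": 0,"ty": 0.046,"tz": -0.017,"rx": 0.152,"ry": 0.005,"rz": -0.013},
])

```text
t: 4.68
tcp_pos: [0.5078, -0.1215, 0.109]
tcp_rot: [139.3, -0.0, -173.9]
contact_force: [0.6, -0.4, -0.9]
gripper_width: 0.0324
```

```bash
python3 tr.py 26 46 10 0 0; python3 - <<'E'
from h import *
for n in('wrist','scene'):
    im=cams.get_image(n)[:,:,::-1]; cv2.imwrite(f"pics/e_{n}.png",im)
cv2.imwrite("pics/e_scene2.png",cv2.resize(im[110:260,210:410],None,fx=4,fy=4,interpolation=cv2.INTER_CUBIC))
E
```

```text
4.675 [ 0.6 -0.4 -0.9] [-38.  37.   0.  84.  28. -52.]
[{"tx": 0.000, "ty": 0.006, "tz": -0.002, "rx": 0.022, "ry": -0.000, "rz": -0.000},
{"tx": 0.000, "ty": 0.012, "tz": -0.005, "rx": 0.045, "ry": -0.000, "rz": -0.000},
{"tx": 0.000, "ty": 0.017, "tz": -0.006, "rx": 0.068, "ry": -0.000, "rz": -0.000},
{"tx": 0.000, "ty": 0.024, "tz": -0.008, "rx": 0.091, "ry": -0.000, "rz": -0.000},
{"tx": 0.000, "ty": 0.030, "tz": -0.009, "rx": 0.114, "ry": -0.000, "rz": -0.000},
{"tx": 0.000, "ty": 0.036, "tz": -0.011, "rx": 0.137, "ry": -0.000, "rz": -0.000},
{"tx": 0.000, "ty": 0.042, "tz": -0.012, "rx": 0.160, "ry": -0.000, "rz": -0.000},
{"tx": 0.000, "ty": 0.048, "tz": -0.012, "rx": 0.183, "ry": -0.000, "rz": -0.000},
{"tx": 0.000, "ty": 0.054, "tz": -0.013, "rx": 0.206, "ry": -0.000, "rz": -0.000},
{"tx": 0.000, "ty": 0.061, "tz": -0.013, "rx": 0.229, "ry": -0.000, "rz": -0.000}]
```

View pics/e_wrist.png

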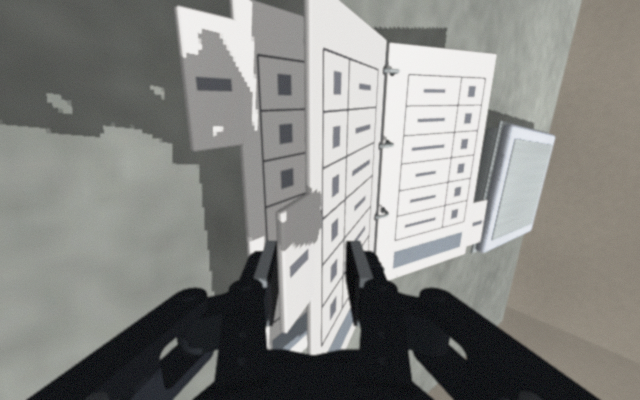

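View pics/e_scene2.png

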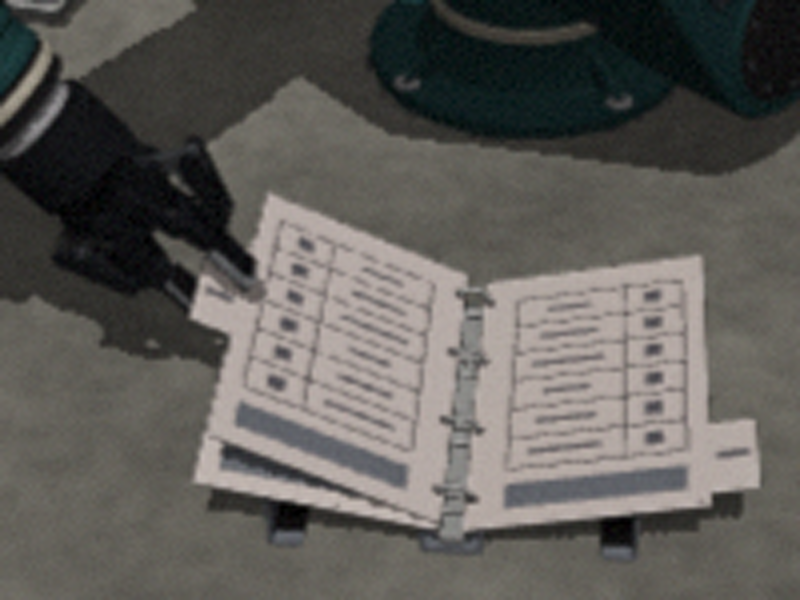

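>>> move_arm([
  {"tx": 0,"ty": 0.006,"tz": -0.002,"rx": 0.022,"ry": 0,"rz": 0},
  {"tx": 0,"ty": 0.012,"tz": -0.005,"rx": 0.045,"ry": 0,"rz": 0},
  {"tx": 0,"ty": 0.017,"tz": -0.006,"rx": 0.068,"ry": 0,"rz": 0},
  {"tx": 0,"ty": 0.024,"tz": -0.008,"rx": 0.091,"ry": 0,"rz": 0},
  {"tx": 0,"ty": 0.03,"tz": -0.009,"rx": 0.114,"ry": 0,"rz": 0},
  {"tx": 0,"ty": 0.036,"tz": -0.011,"rx": 0.137,"ry": 0,"rz": 0},
  {"tx": 0,"ty": 0.042,"tz": -0.012,"rx": 0.16,"ry": 0,"rz": 0},
  {"tx": 0,"ty": 0.048,"tz": -0.012,"rx": 0.183,"ry": 0,"rz": 0},
  {"tx": 0,"ty": 0.054,"tz": -0.013,"rx": 0.206,"ry": 0,"rz": 0},
  {"tx": 0,"ty": 0.061,"tz": -0.013,"rx": 0.229,"ry": 0,"rz": 0},
])

```text
t: 6.02
tcp_pos: [0.5039, -0.084, 0.1585]
tcp_rot: [152.5, -0.0, -173.9]
contact_force: [0.9, -1.7, 0.3]
gripper_width: 0.0322
```

```bash
python3 tr.py 46 66 10 0 0
```

```text
6.025 [ 0.9 -1.7  0.3] [-31.  26.  -4.  78.  22. -40.]
[{"tx": 0.000, "ty": 0.006, "tz": -0.002, "rx": 0.023, "ry": -0.000, "rz": -0.000},
{"tx": 0.000, "ty": 0.012, "tz": -0.003, "rx": 0.046, "ry": -0.000, "rz": -0.000},
{"tx": 0.000, "ty": 0.018, "tz": -0.004, "rx": 0.069, "ry": -0.000, "rz": -0.000},
{"tx": 0.000, "ty": 0.024, "tz": -0.005, "rx": 0.092, "ry": -0.000, "rz": -0.000},
{"tx": 0.000, "ty": 0.031, "tz": -0.006, "rx": 0.115, "ry": -0.000, "rz": -0.000},
{"tx": 0.000, "ty": 0.037, "tz": -0.006, "rx": 0.138, "ry": -0.000, "rz": -0.000},
{"tx": 0.000, "ty": 0.043, "tz": -0.006, "rx": 0.161, "ry": -0.000, "rz": -0.000},
{"tx": 0.000, "ty": 0.049, "tz": -0.006, "rx": 0.184, "ry": -0.000, "rz": -0.000},
{"tx": 0.000, "ty": 0.056, "tz": -0.006, "rx": 0.207, "ry": -0.000, "rz": -0.000},
{"tx": 0.000, "ty": 0.062, "tz": -0.005, "rx": 0.230, "ry": -0.000, "rz": -0.000}]
```

>>> move_arm([
  {"tx": 0,"ty": 0.006,"tz": -0.002,"rx": 0.023,"ry": 0,"rz": 0},
  {"tx": 0,"ty": 0.012,"tz": -0.003,"rx": 0.046,"ry": 0,"rz": 0},
  {"tx": 0,"ty": 0.018,"tz": -0.004,"rx": 0.069,"ry": 0,"rz": 0},
  {"tx": 0,"ty": 0.024,"tz": -0.005,"rx": 0.092,"ry": 0,"rz": 0},
  {"tx": 0,"ty": 0.031,"tz": -0.006,"rx": 0.115,"ry": 0,"rz": 0},
  {"tx": 0,"ty": 0.037,"tz": -0.006,"rx": 0.138,"ry": 0,"rz": 0},
  {"tx": 0,"ty": 0.043,"tz": -0.006,"rx": 0.161,"ry": 0,"rz": 0},
  {"tx": 0,"ty": 0.049,"tz": -0.006,"rx": 0.184,"ry": 0,"rz": 0},
  {"tx": 0,"ty": 0.056,"tz": -0.006,"rx": 0.207,"ry": 0,"rz": 0},
  {"tx": 0,"ty": 0.062,"tz": -0.005,"rx": 0.23,"ry": 0,"rz": 0},
])

```text
t: 7.28
tcp_pos: [0.4984, -0.0316, 0.1916]
tcp_rot: [165.6, -0.0, -173.9]
contact_force: [-0.7, -0.1, -0.2]
gripper_width: 0.0324
```

```bash
python3 tr.py 66 86 10 0 0;  python3 - <<'E'
from h import *
for n in('wrist','scene'):
    im=cams.get_image(n)[:,:,::-1]; cv2.imwrite(f"pics/f_{n}.png",im)
cv2.imwrite("pics/f_scene2.png",cv2.resize(im[90:260,210:410],None,fx=3.5,fy=3.5,interpolation=cv2.INTER_CUBIC))
E
```

```text
7.275 [-0.7 -0.1 -0.2] [-20.  17.  -8.  72.  13. -27.]
[{"tx": 0.000, "ty": 0.006, "tz": -0.001, "rx": 0.023, "ry": -0.000, "rz": -0.000},
{"tx": 0.000, "ty": 0.012, "tz": -0.002, "rx": 0.046, "ry": -0.000, "rz": -0.000},
{"tx": 0.000, "ty": 0.019, "tz": -0.002, "rx": 0.069, "ry": -0.000, "rz": -0.000},
{"tx": 0.000, "ty": 0.025, "tz": -0.002, "rx": 0.092, "ry": -0.000, "rz": -0.000},
{"tx": 0.000, "ty": 0.031, "tz": -0.002, "rx": 0.115, "ry": -0.000, "rz": -0.000},
{"tx": 0.000, "ty": 0.037, "tz": -0.001, "rx": 0.138, "ry": -0.000, "rz": -0.000},
{"tx": 0.000, "ty": 0.044, "tz": -0.001, "rx": 0.161, "ry": -0.000, "rz": -0.000},
{"tx": 0.000, "ty": 0.050, "tz": 0.000, "rx": 0.184, "ry": -0.000, "rz": -0.000},
{"tx": 0.000, "ty": 0.056, "tz": 0.001, "rx": 0.207, "ry": -0.000, "rz": -0.000},
{"tx": 0.000, "ty": 0.062, "tz": 0.002, "rx": 0.231, "ry": -0.000, "rz": -0.000}]
```

View pics/f_wrist.png

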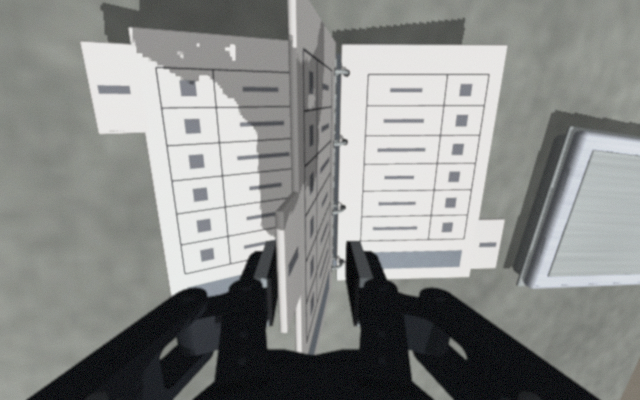

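View pics/f_scene2.png

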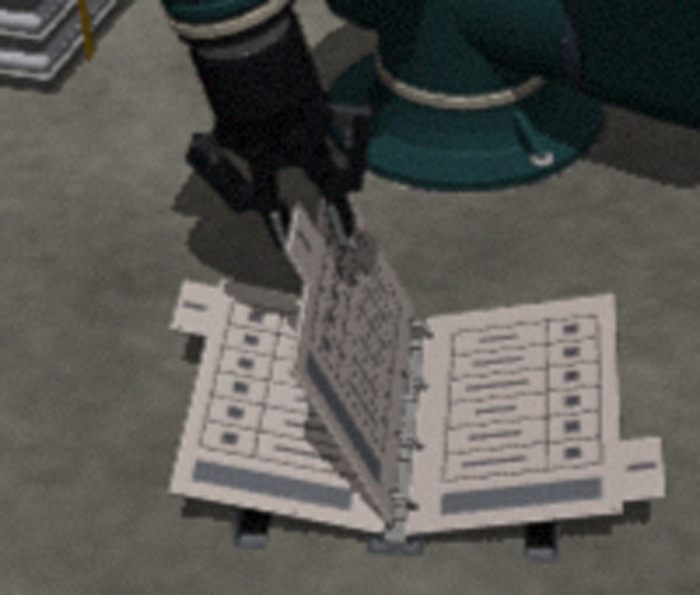

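>>> move_arm([
  {"tx": 0,"ty": 0.006,"tz": -0.001,"rx": 0.023,"ry": 0,"rz": 0},
  {"tx": 0,"ty": 0.012,"tz": -0.002,"rx": 0.046,"ry": 0,"rz": 0},
  {"tx": 0,"ty": 0.019,"tz": -0.002,"rx": 0.069,"ry": 0,"rz": 0},
  {"tx": 0,"ty": 0.025,"tz": -0.002,"rx": 0.092,"ry": 0,"rz": 0},
  {"tx": 0,"ty": 0.031,"tz": -0.002,"rx": 0.115,"ry": 0,"rz": 0},
  {"tx": 0,"ty": 0.037,"tz": -0.001,"rx": 0.138,"ry": 0,"rz": 0},
  {"tx": 0,"ty": 0.044,"tz": -0.001,"rx": 0.161,"ry": 0,"rz": 0},
  {"tx": 0,"ty": 0.05,"tz": 0,"rx": 0.184,"ry": 0,"rz": 0},
  {"tx": 0,"ty": 0.056,"tz": 0.001,"rx": 0.207,"ry": 0,"rz": 0},
  {"tx": 0,"ty": 0.062,"tz": 0.002,"rx": 0.231,"ry": 0,"rz": 0},
])

```text
t: 8.62
tcp_pos: [0.4919, 0.0286, 0.2049]
tcp_rot: [178.9, -0.0, -173.9]
contact_force: [-0.1, -0.3, -0.4]
gripper_width: 0.0325
```

```bash
python3 tr.py 86 104 10 0 0
```

```text
8.625 [-0.1 -0.3 -0.4] [ -7.  13. -10.  67.   1. -13.]
[{"tx": 0.000, "ty": 0.006, "tz": 0.000, "rx": 0.020, "ry": -0.000, "rz": -0.000},
{"tx": 0.000, "ty": 0.012, "tz": 0.000, "rx": 0.041, "ry": -0.000, "rz": -0.000},
{"tx": 0.000, "ty": 0.018, "tz": 0.001, "rx": 0.062, "ry": -0.000, "rz": -0.000},
{"tx": 0.000, "ty": 0.023, "tz": 0.002, "rx": 0.083, "ry": -0.000, "rz": -0.000},
{"tx": 0.000, "ty": 0.029, "tz": 0.002, "rx": 0.103, "ry": -0.000, "rz": -0.000},
{"tx": 0.000, "ty": 0.034, "tz": 0.003, "rx": 0.124, "ry": -0.000, "rz": -0.000},
{"tx": 0.000, "ty": 0.040, "tz": 0.004, "rx": 0.145, "ry": -0.000, "rz": -0.000},
{"tx": 0.000, "ty": 0.045, "tz": 0.006, "rx": 0.166, "ry": -0.000, "rz": -0.000},
{"tx": 0.000, "ty": 0.050, "tz": 0.007, "rx": 0.186, "ry": -0.000, "rz": -0.000},
{"tx": 0.000, "ty": 0.056, "tz": 0.009, "rx": 0.207, "ry": -0.000, "rz": -0.000}]
```

```bash
sed -i 's/g=.032/g=.022/' h.py; python3 tr.py 86 104 10 -0.001 0
```

```text
8.625 [-0.1 -0.3 -0.4] [ -7.  13. -10.  67.   1. -13.]
[{"tx": 0.000, "ty": 0.000, "tz": 0.000, "rx": 0.020, "ry": -0.000, "rz": -0.000},
{"tx": 0.000, "ty": 0.006, "tz": 0.000, "rx": 0.041, "ry": -0.000, "rz": -0.000},
{"tx": 0.000, "ty": 0.012, "tz": 0.001, "rx": 0.062, "ry": -0.000, "rz": -0.000},
{"tx": 0.000, "ty": 0.018, "tz": 0.001, "rx": 0.083, "ry": -0.000, "rz": -0.000},
{"tx": 0.000, "ty": 0.023, "tz": 0.002, "rx": 0.103, "ry": -0.000, "rz": -0.000},
{"tx": 0.000, "ty": 0.029, "tz": 0.003, "rx": 0.124, "ry": -0.000, "rz": -0.000},
{"tx": 0.000, "ty": 0.035, "tz": 0.004, "rx": 0.145, "ry": -0.000, "rz": -0.000},
{"tx": 0.000, "ty": 0.040, "tz": 0.005, "rx": 0.166, "ry": -0.000, "rz": -0.000},
{"tx": 0.000, "ty": 0.045, "tz": 0.006, "rx": 0.186, "ry": -0.000, "rz": -0.000},
{"tx": 0.000, "ty": 0.051, "tz": 0.008, "rx": 0.207, "ry": -0.000, "rz": -0.000}]
```

>>> move_arm([
  {"tx": 0,"ty": 0,"tz": 0,"rx": 0.02,"ry": 0,"rz": 0},
  {"tx": 0,"ty": 0.006,"tz": 0,"rx": 0.041,"ry": 0,"rz": 0},
  {"tx": 0,"ty": 0.012,"tz": 0.001,"rx": 0.062,"ry": 0,"rz": 0},
  {"tx": 0,"ty": 0.018,"tz": 0.001,"rx": 0.083,"ry": 0,"rz": 0},
  {"tx": 0,"ty": 0.023,"tz": 0.002,"rx": 0.103,"ry": 0,"rz": 0},
  {"tx": 0,"ty": 0.029,"tz": 0.003,"rx": 0.124,"ry": 0,"rz": 0},
  {"tx": 0,"ty": 0.035,"tz": 0.004,"rx": 0.145,"ry": 0,"rz": 0},
  {"tx": 0,"ty": 0.04,"tz": 0.005,"rx": 0.166,"ry": 0,"rz": 0},
  {"tx": 0,"ty": 0.045,"tz": 0.006,"rx": 0.186,"ry": 0,"rz": 0},
  {"tx": 0,"ty": 0.051,"tz": 0.008,"rx": 0.207,"ry": 0,"rz": 0},
], jaw=0.74)

```text
t: 9.88
tcp_pos: [0.4866, 0.0794, 0.1979]
tcp_rot: [-169.3, -0.0, -173.9]
contact_force: [0.1, -0.3, -0.1]
gripper_width: 0.0224
```

```bash
python3 tr.py 104 119 10 0 0;  python3 - <<'E'
from h import *
for n in('wrist','scene'):
    im=cams.get_image(n)[:,:,::-1]; cv2.imwrite(f"pics/g_{n}.png",im)
cv2.imwrite("pics/g_scene2.png",cv2.resize(im[90:260,210:410],None,fx=3.5,fy=3.5,interpolation=cv2.INTER_CUBIC))
E
```

```text
9.875 [ 0.1 -0.3 -0.1] [  6.  13. -11.  65. -11.  -0.]
[{"tx": 0.000, "ty": 0.004, "tz": 0.000, "rx": 0.017, "ry": -0.000, "rz": -0.000},
{"tx": 0.000, "ty": 0.009, "tz": 0.001, "rx": 0.035, "ry": -0.000, "rz": -0.000},
{"tx": 0.000, "ty": 0.014, "tz": 0.001, "rx": 0.052, "ry": -0.000, "rz": -0.000},
{"tx": 0.000, "ty": 0.018, "tz": 0.002, "rx": 0.069, "ry": -0.000, "rz": -0.000},
{"tx": 0.000, "ty": 0.023, "tz": 0.003, "rx": 0.087, "ry": -0.000, "rz": -0.000},
{"tx": 0.000, "ty": 0.027, "tz": 0.004, "rx": 0.104, "ry": -0.000, "rz": -0.000},
{"tx": 0.000, "ty": 0.032, "tz": 0.005, "rx": 0.121, "ry": -0.000, "rz": -0.000},
{"tx": 0.000, "ty": 0.036, "tz": 0.007, "rx": 0.138, "ry": -0.000, "rz": -0.000},
{"tx": 0.000, "ty": 0.040, "tz": 0.008, "rx": 0.156, "ry": -0.000, "rz": -0.000},
{"tx": 0.000, "ty": 0.045, "tz": 0.009, "rx": 0.173, "ry": -0.000, "rz": -0.000}]
```

View pics/g_wrist.png

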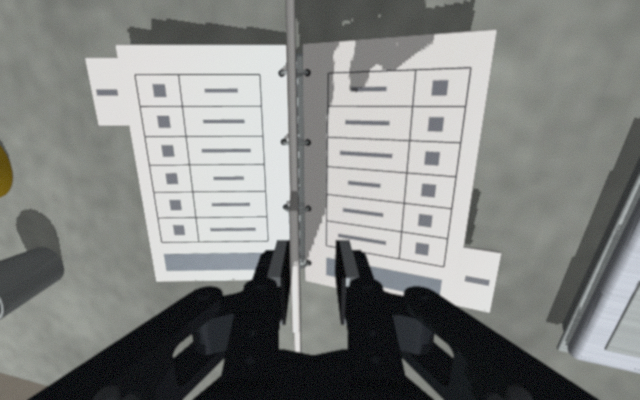

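View pics/g_scene2.png

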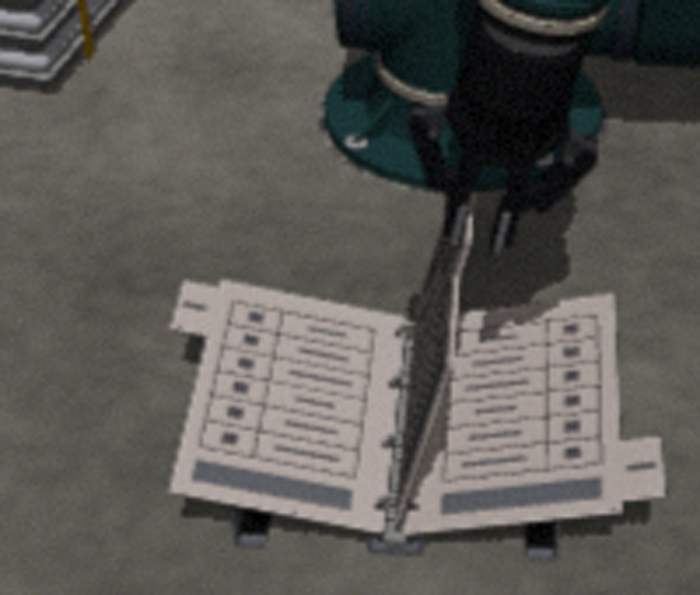

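>>> move_arm([
  {"tx": 0,"ty": 0.004,"tz": 0,"rx": 0.017,"ry": 0,"rz": 0},
  {"tx": 0,"ty": 0.009,"tz": 0.001,"rx": 0.035,"ry": 0,"rz": 0},
  {"tx": 0,"ty": 0.014,"tz": 0.001,"rx": 0.052,"ry": 0,"rz": 0},
  {"tx": 0,"ty": 0.018,"tz": 0.002,"rx": 0.069,"ry": 0,"rz": 0},
  {"tx": 0,"ty": 0.023,"tz": 0.003,"rx": 0.087,"ry": 0,"rz": 0},
  {"tx": 0,"ty": 0.027,"tz": 0.004,"rx": 0.104,"ry": 0,"rz": 0},
  {"tx": 0,"ty": 0.032,"tz": 0.005,"rx": 0.121,"ry": 0,"rz": 0},
  {"tx": 0,"ty": 0.036,"tz": 0.007,"rx": 0.138,"ry": 0,"rz": 0},
  {"tx": 0,"ty": 0.04,"tz": 0.008,"rx": 0.156,"ry": 0,"rz": 0},
  {"tx": 0,"ty": 0.045,"tz": 0.009,"rx": 0.173,"ry": 0,"rz": 0},
])

```text
t: 11.22
tcp_pos: [0.4821, 0.1217, 0.1807]
tcp_rot: [-159.4, -0.0, -173.9]
contact_force: [0.4, -0.3, 0.7]
gripper_width: 0.0219
```

```bash
python3 tr.py 119 134 10 0 0;  python3 - <<'E'
from h import *
for n in('wrist',):
    im=cams.get_image(n)[:,:,::-1]; cv2.imwrite(f"pics/h_{n}.png",im)
E
```

```text
11.225 [ 0.4 -0.3  0.7] [ 16.  17. -10.  66. -20.  11.]
[{"tx": 0.000, "ty": 0.004, "tz": 0.001, "rx": 0.018, "ry": -0.000, "rz": -0.000},
{"tx": 0.000, "ty": 0.009, "tz": 0.002, "rx": 0.035, "ry": -0.000, "rz": -0.000},
{"tx": 0.000, "ty": 0.013, "tz": 0.003, "rx": 0.052, "ry": -0.000, "rz": -0.000},
{"tx": 0.000, "ty": 0.018, "tz": 0.005, "rx": 0.069, "ry": -0.000, "rz": -0.000},
{"tx": 0.000, "ty": 0.022, "tz": 0.006, "rx": 0.087, "ry": -0.000, "rz": -0.000},
{"tx": 0.000, "ty": 0.027, "tz": 0.007, "rx": 0.104, "ry": -0.000, "rz": -0.000},
{"tx": 0.000, "ty": 0.031, "tz": 0.009, "rx": 0.121, "ry": -0.000, "rz": -0.000},
{"tx": 0.000, "ty": 0.035, "tz": 0.010, "rx": 0.139, "ry": -0.000, "rz": -0.000},
{"tx": 0.000, "ty": 0.040, "tz": 0.012, "rx": 0.156, "ry": -0.000, "rz": -0.000},
{"tx": 0.000, "ty": 0.044, "tz": 0.014, "rx": 0.173, "ry": -0.000, "rz": -0.000}]
```

View pics/h_wrist.png

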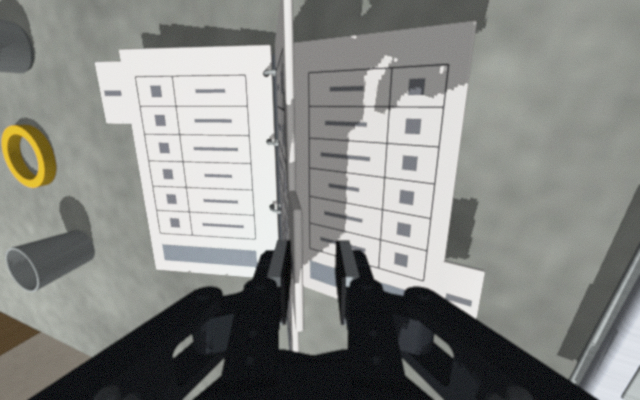

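>>> move_arm([
  {"tx": 0,"ty": 0.004,"tz": 0.001,"rx": 0.018,"ry": 0,"rz": 0},
  {"tx": 0,"ty": 0.009,"tz": 0.002,"rx": 0.035,"ry": 0,"rz": 0},
  {"tx": 0,"ty": 0.013,"tz": 0.003,"rx": 0.052,"ry": 0,"rz": 0},
  {"tx": 0,"ty": 0.018,"tz": 0.005,"rx": 0.069,"ry": 0,"rz": 0},
  {"tx": 0,"ty": 0.022,"tz": 0.006,"rx": 0.087,"ry": 0,"rz": 0},
  {"tx": 0,"ty": 0.027,"tz": 0.007,"rx": 0.104,"ry": 0,"rz": 0},
  {"tx": 0,"ty": 0.031,"tz": 0.009,"rx": 0.121,"ry": 0,"rz": 0},
  {"tx": 0,"ty": 0.035,"tz": 0.01,"rx": 0.139,"ry": 0,"rz": 0},
  {"tx": 0,"ty": 0.04,"tz": 0.012,"rx": 0.156,"ry": 0,"rz": 0},
  {"tx": 0,"ty": 0.044,"tz": 0.014,"rx": 0.173,"ry": 0,"rz": 0},
])

```text
t: 12.52
tcp_pos: [0.4782, 0.1577, 0.152]
tcp_rot: [-149.5, -0.0, -173.9]
contact_force: [-0.8, 0.6, 0.1]
gripper_width: 0.0219
```

```bash
python3 tr.py 134 147 10 0 0;  python3 - <<'E'
from h import *
for n in('wrist','scene'):
    im=cams.get_image(n)[:,:,::-1]; cv2.imwrite(f"pics/i_{n}.png",im)
cv2.imwrite("pics/i_scene2.png",cv2.resize(im[90:260,240:440],None,fx=3.5,fy=3.5,interpolation=cv2.INTER_CUBIC))
E
```

```text
12.525 [-0.8  0.6  0.1] [ 25.  24.  -9.  68. -29.  21.]
[{"tx": 0.000, "ty": 0.004, "tz": 0.001, "rx": 0.015, "ry": -0.000, "rz": 0.000},
{"tx": 0.000, "ty": 0.008, "tz": 0.002, "rx": 0.030, "ry": -0.000, "rz": 0.000},
{"tx": 0.000, "ty": 0.011, "tz": 0.003, "rx": 0.045, "ry": -0.000, "rz": 0.000},
{"tx": 0.000, "ty": 0.015, "tz": 0.005, "rx": 0.060, "ry": -0.000, "rz": 0.000},
{"tx": 0.000, "ty": 0.019, "tz": 0.006, "rx": 0.075, "ry": -0.000, "rz": 0.000},
{"tx": 0.000, "ty": 0.023, "tz": 0.008, "rx": 0.090, "ry": -0.000, "rz": 0.000},
{"tx": 0.000, "ty": 0.027, "tz": 0.009, "rx": 0.105, "ry": -0.000, "rz": 0.000},
{"tx": 0.000, "ty": 0.030, "tz": 0.011, "rx": 0.120, "ry": -0.000, "rz": 0.000},
{"tx": 0.000, "ty": 0.034, "tz": 0.013, "rx": 0.135, "ry": -0.000, "rz": 0.000},
{"tx": 0.000, "ty": 0.037, "tz": 0.014, "rx": 0.150, "ry": -0.000, "rz": 0.000}]
```

View pics/i_wrist.png

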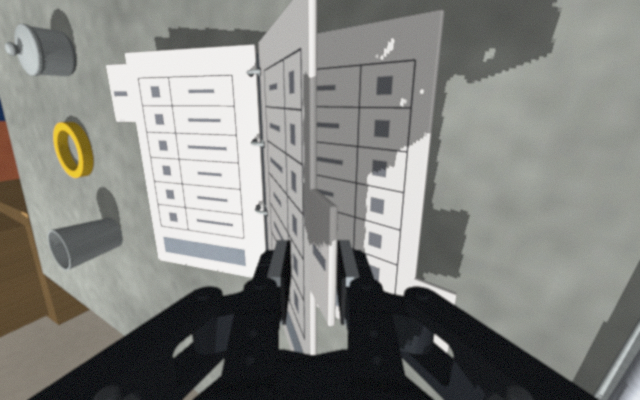

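View pics/i_scene2.png

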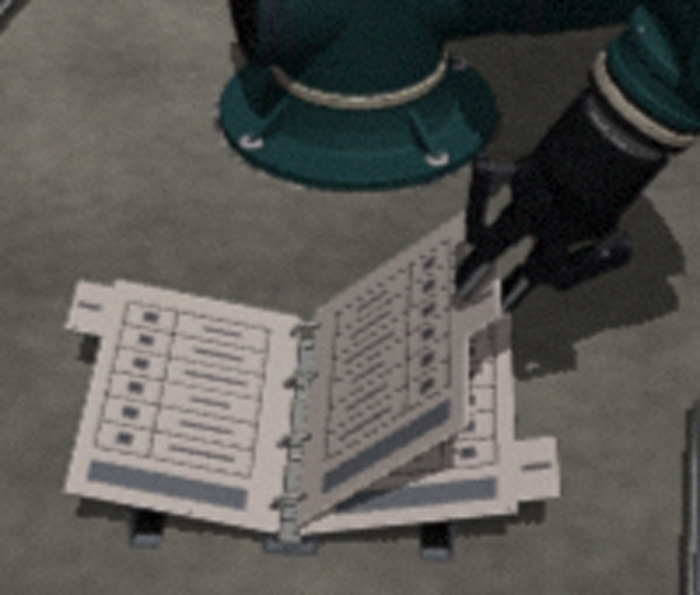

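>>> move_arm([
  {"tx": 0,"ty": 0.004,"tz": 0.001,"rx": 0.015,"ry": 0,"rz": 0},
  {"tx": 0,"ty": 0.008,"tz": 0.002,"rx": 0.03,"ry": 0,"rz": 0},
  {"tx": 0,"ty": 0.011,"tz": 0.003,"rx": 0.045,"ry": 0,"rz": 0},
  {"tx": 0,"ty": 0.015,"tz": 0.005,"rx": 0.06,"ry": 0,"rz": 0},
  {"tx": 0,"ty": 0.019,"tz": 0.006,"rx": 0.075,"ry": 0,"rz": 0},
  {"tx": 0,"ty": 0.023,"tz": 0.008,"rx": 0.09,"ry": 0,"rz": 0},
  {"tx": 0,"ty": 0.027,"tz": 0.009,"rx": 0.105,"ry": 0,"rz": 0},
  {"tx": 0,"ty": 0.03,"tz": 0.011,"rx": 0.12,"ry": 0,"rz": 0},
  {"tx": 0,"ty": 0.034,"tz": 0.013,"rx": 0.135,"ry": 0,"rz": 0},
  {"tx": 0,"ty": 0.037,"tz": 0.014,"rx": 0.15,"ry": 0,"rz": 0},
])

```text
t: 13.88
tcp_pos: [0.4756, 0.1823, 0.1212]
tcp_rot: [-140.9, -0.0, -173.9]
contact_force: [-0.6, 0.2, -0.5]
gripper_width: 0.0221
```

```bash
python3 tr.py 147 158 10 0 0;  python3 - <<'E'
from h import *
for n in('wrist','scene','side'):
    im=cams.get_image(n)[:,:,::-1]; cv2.imwrite(f"pics/j_{n}.png",im)
E
```

```text
13.875 [-0.6  0.2 -0.5] [ 30.  31.  -7.  71. -35.  30.]
[{"tx": 0.000, "ty": 0.004, "tz": 0.001, "rx": 0.013, "ry": -0.000, "rz": 0.000},
{"tx": 0.000, "ty": 0.007, "tz": 0.003, "rx": 0.025, "ry": -0.000, "rz": 0.000},
{"tx": 0.000, "ty": 0.010, "tz": 0.004, "rx": 0.038, "ry": -0.000, "rz": 0.000},
{"tx": 0.000, "ty": 0.013, "tz": 0.005, "rx": 0.051, "ry": -0.000, "rz": 0.000},
{"tx": 0.000, "ty": 0.017, "tz": 0.007, "rx": 0.063, "ry": -0.000, "rz": 0.000},
{"tx": 0.000, "ty": 0.020, "tz": 0.008, "rx": 0.076, "ry": -0.000, "rz": 0.000},
{"tx": 0.000, "ty": 0.023, "tz": 0.009, "rx": 0.089, "ry": -0.000, "rz": 0.000},
{"tx": 0.000, "ty": 0.026, "tz": 0.011, "rx": 0.101, "ry": -0.000, "rz": 0.000},
{"tx": 0.000, "ty": 0.029, "tz": 0.013, "rx": 0.114, "ry": -0.000, "rz": 0.000},
{"tx": 0.000, "ty": 0.032, "tz": 0.014, "rx": 0.127, "ry": -0.000, "rz": 0.000}]
```

View pics/j_wrist.png

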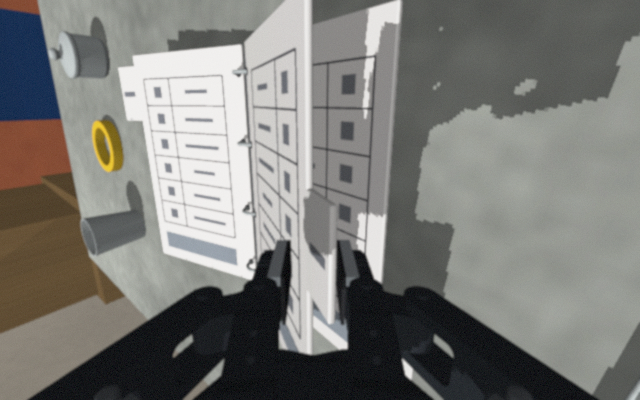

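View pics/j_side.png

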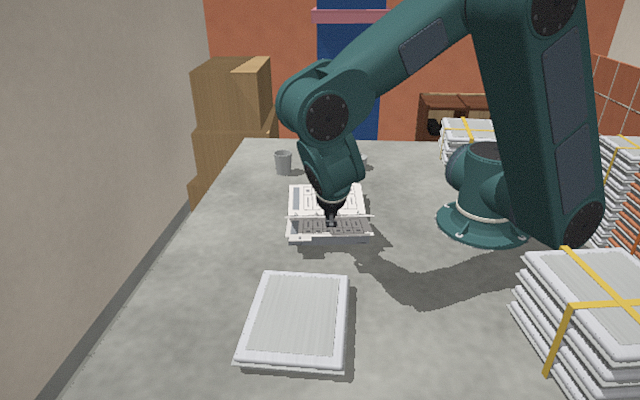

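>>> move_arm([
  {"tx": 0,"ty": 0.004,"tz": 0.001,"rx": 0.013,"ry": 0,"rz": 0},
  {"tx": 0,"ty": 0.007,"tz": 0.003,"rx": 0.025,"ry": 0,"rz": 0},
  {"tx": 0,"ty": 0.01,"tz": 0.004,"rx": 0.038,"ry": 0,"rz": 0},
  {"tx": 0,"ty": 0.013,"tz": 0.005,"rx": 0.051,"ry": 0,"rz": 0},
  {"tx": 0,"ty": 0.017,"tz": 0.007,"rx": 0.063,"ry": 0,"rz": 0},
  {"tx": 0,"ty": 0.02,"tz": 0.008,"rx": 0.076,"ry": 0,"rz": 0},
  {"tx": 0,"ty": 0.023,"tz": 0.009,"rx": 0.089,"ry": 0,"rz": 0},
  {"tx": 0,"ty": 0.026,"tz": 0.011,"rx": 0.101,"ry": 0,"rz": 0},
  {"tx": 0,"ty": 0.029,"tz": 0.013,"rx": 0.114,"ry": 0,"rz": 0},
  {"tx": 0,"ty": 0.032,"tz": 0.014,"rx": 0.127,"ry": 0,"rz": 0},
])

```text
t: 15.28
tcp_pos: [0.4739, 0.1981, 0.0902]
tcp_rot: [-133.6, -0.0, -173.9]
contact_force: [0.5, -0.9, -0.7]
gripper_width: 0.0223
```

```bash
python3 tr.py 158 167 10 0 0;  python3 - <<'E'
from h import *
for n in('wrist','scene','side'):
    im=cams.get_image(n)[:,:,::-1]; cv2.imwrite(f"pics/k_{n}.png",im)
cv2.imwrite("pics/k_side2.png",cv2.resize(im[150:290,250:420],None,fx=4,fy=4,interpolation=cv2.INTER_CUBIC))
E
```

```text
15.275 [ 0.5 -0.9 -0.7] [ 34.  37.  -5.  74. -40.  38.]
[{"tx": 0.000, "ty": 0.003, "tz": 0.001, "rx": 0.010, "ry": -0.000, "rz": 0.000},
{"tx": 0.000, "ty": 0.005, "tz": 0.003, "rx": 0.021, "ry": -0.000, "rz": 0.000},
{"tx": 0.000, "ty": 0.008, "tz": 0.004, "rx": 0.031, "ry": -0.000, "rz": 0.000},
{"tx": 0.000, "ty": 0.010, "tz": 0.005, "rx": 0.041, "ry": -0.000, "rz": 0.000},
{"tx": 0.000, "ty": 0.013, "tz": 0.006, "rx": 0.052, "ry": -0.000, "rz": 0.000},
{"tx": 0.000, "ty": 0.015, "tz": 0.007, "rx": 0.062, "ry": -0.000, "rz": 0.000},
{"tx": 0.000, "ty": 0.018, "tz": 0.009, "rx": 0.072, "ry": -0.000, "rz": 0.000},
{"tx": 0.000, "ty": 0.020, "tz": 0.010, "rx": 0.083, "ry": -0.000, "rz": 0.000},
{"tx": 0.000, "ty": 0.023, "tz": 0.012, "rx": 0.093, "ry": -0.000, "rz": 0.000},
{"tx": 0.000, "ty": 0.025, "tz": 0.013, "rx": 0.104, "ry": -0.000, "rz": 0.000}]
```

View pics/k_wrist.png

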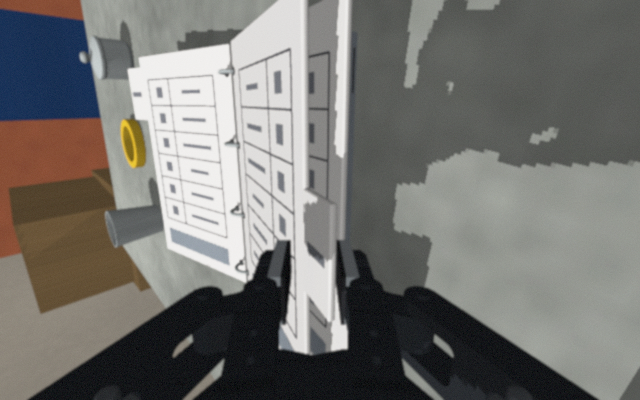

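View pics/k_side2.png

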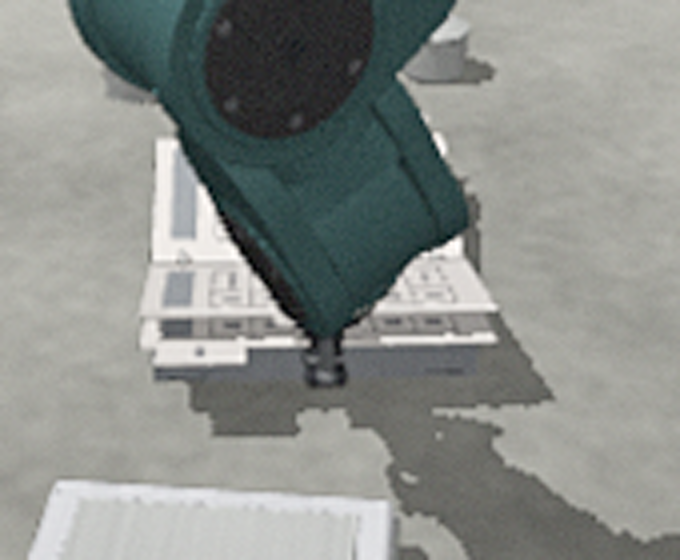

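>>> move_arm([
  {"tx": 0,"ty": 0.003,"tz": 0.001,"rx": 0.01,"ry": 0,"rz": 0},
  {"tx": 0,"ty": 0.005,"tz": 0.003,"rx": 0.021,"ry": 0,"rz": 0},
  {"tx": 0,"ty": 0.008,"tz": 0.004,"rx": 0.031,"ry": 0,"rz": 0},
  {"tx": 0,"ty": 0.01,"tz": 0.005,"rx": 0.041,"ry": 0,"rz": 0},
  {"tx": 0,"ty": 0.013,"tz": 0.006,"rx": 0.052,"ry": 0,"rz": 0},
  {"tx": 0,"ty": 0.015,"tz": 0.007,"rx": 0.062,"ry": 0,"rz": 0},
  {"tx": 0,"ty": 0.018,"tz": 0.009,"rx": 0.072,"ry": 0,"rz": 0},
  {"tx": 0,"ty": 0.02,"tz": 0.01,"rx": 0.083,"ry": 0,"rz": 0},
])

```text
t: 16.42
tcp_pos: [0.4732, 0.2046, 0.0688]
tcp_rot: [-128.8, -0.0, -173.9]
contact_force: [0.4, -0.2, 0.5]
gripper_width: 0.0227
```

```bash
python3 tr.py 165 168 6 0 0;  python3 - <<'E'
from h import *
for n in('wrist','side','scene'):
    im=cams.get_image(n)[:,:,::-1]; cv2.imwrite(f"pics/l_{n}.png",im)
cv2.imwrite("pics/l_scene2.png",cv2.resize(im[90:260,240:440],None,fx=3.5,fy=3.5,interpolation=cv2.INTER_CUBIC))
E
```

```text
16.425 [ 0.4 -0.2  0.5] [ 36.  42.  -3.  77. -42.  42.]
[{"tx": 0.000, "ty": 0.001, "tz": 0.001, "rx": 0.003, "ry": -0.000, "rz": 0.000},
{"tx": 0.000, "ty": 0.003, "tz": 0.001, "rx": 0.009, "ry": -0.000, "rz": 0.000},
{"tx": 0.000, "ty": 0.004, "tz": 0.002, "rx": 0.015, "ry": -0.000, "rz": 0.000},
{"tx": 0.000, "ty": 0.005, "tz": 0.003, "rx": 0.021, "ry": -0.000, "rz": 0.000},
{"tx": 0.000, "ty": 0.007, "tz": 0.003, "rx": 0.026, "ry": -0.000, "rz": 0.000},
{"tx": 0.000, "ty": 0.008, "tz": 0.004, "rx": 0.032, "ry": -0.000, "rz": 0.000}]
```

View pics/l_wrist.png

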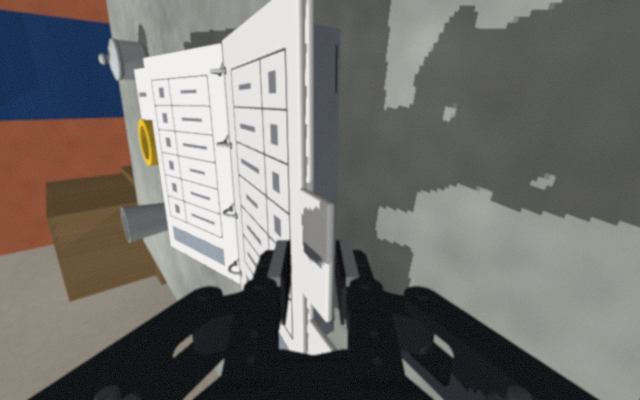

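View pics/l_scene2.png

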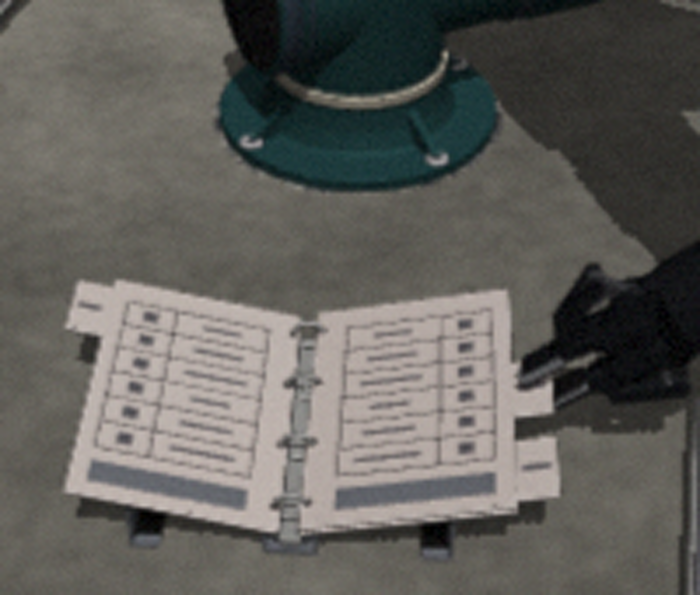

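>>> move_arm([
  {"tx": 0,"ty": 0.001,"tz": 0.001,"rx": 0.003,"ry": 0,"rz": 0},
  {"tx": 0,"ty": 0.003,"tz": 0.001,"rx": 0.009,"ry": 0,"rz": 0},
  {"tx": 0,"ty": 0.004,"tz": 0.002,"rx": 0.015,"ry": 0,"rz": 0},
  {"tx": 0,"ty": 0.005,"tz": 0.003,"rx": 0.021,"ry": 0,"rz": 0},
  {"tx": 0,"ty": 0.007,"tz": 0.003,"rx": 0.026,"ry": 0,"rz": 0},
  {"tx": 0,"ty": 0.007,"tz": 0.003,"rx": 0.026,"ry": 0,"rz": 0},
])

```text
t: 17.32
tcp_pos: [0.4729, 0.2068, 0.0615]
tcp_rot: [-127.4, -0.0, -173.9]
contact_force: [-0.5, -0.5, 0.2]
gripper_width: 0.0221
```

```bash
python3 - <<'E'
from h import *
s=r.state();print(s['t'],s['contact_force'].round(1),s['tcp_pos'],s['tcp_rot'])
im=cams.get_image('wrist')[:,:,::-1].copy(); 
c=cam('wrist',s['tcp_pos'],s['tcp_rot'])
for off,col in((.002,(0,0,255)),(-.003,(255,0,0))):
  for u in proj(c,toworld(P0,[bd(x,d,1,off) for x,d in((-.125,.165),(-.125,.007),(-.031,.165),(-.031,.195),(.031,.195))])): cv2.circle(im,tuple(int(round(v)) for v in u),3,col,1)
cv2.imwrite("pics/m_w.png",im)
cv2.imwrite("pics/m_w2.png",cv2.resize(im[0:360,200:400],None,fx=3,fy=1.65,interpolation=cv2.INTER_CUBIC))
for n in('scene',):
    im=cams.get_image(n)[:,:,::-1]; cv2.imwrite(f"pics/m_{n}.png",im)
cv2.imwrite("pics/m_scene2.png",cv2.resize(im[150:260,300:440],None,fx=5.4,fy=5.4,interpolation=cv2.INTER_CUBIC))
E
```

```text
17.325 [-0.5 -0.5  0.2] [0.47290269 0.2067573  0.06146058] [-1.27391771e+02 -4.09208485e-02 -1.73923718e+02]
```

View pics/m_w2.png

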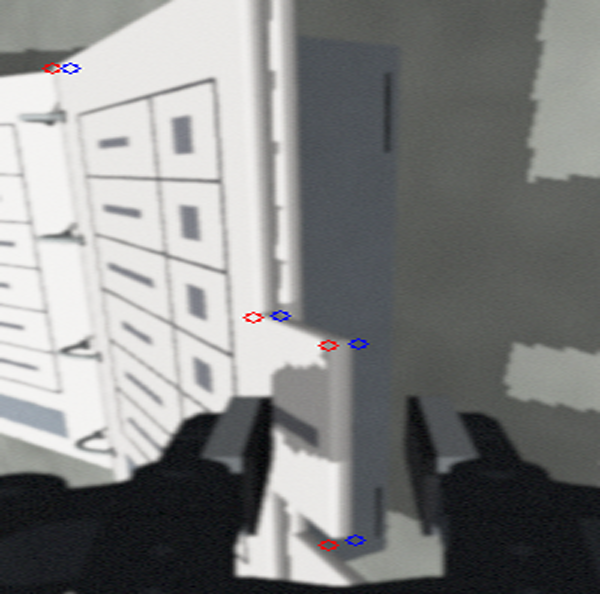

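View pics/m_scene2.png

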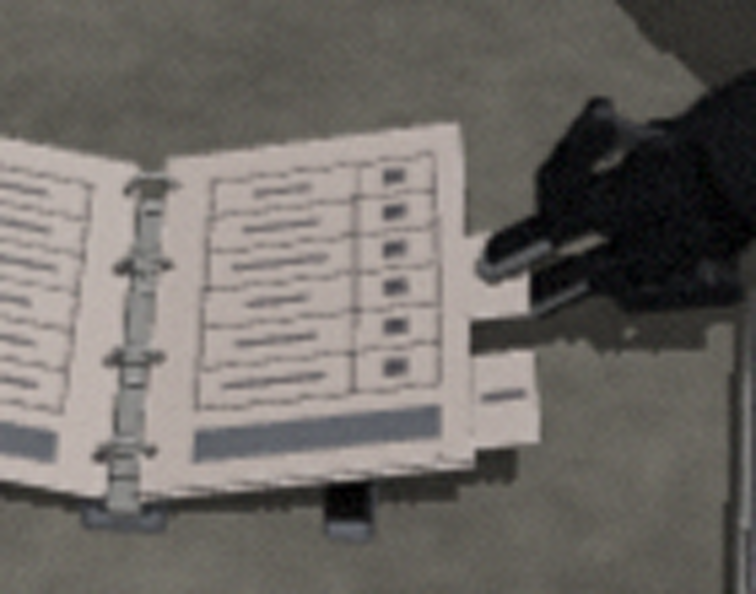

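>>> move_arm([
  {"tx": 0,"ty": 0.001,"tz": 0,"rx": 0,"ry": 0,"rz": 0},
  {"tx": 0,"ty": 0.002,"tz": 0,"rx": 0,"ry": 0,"rz": 0},
  {"tx": 0,"ty": 0.003,"tz": 0,"rx": 0,"ry": 0,"rz": 0},
  {"tx": 0,"ty": 0.003,"tz": 0,"rx": 0,"ry": 0,"rz": 0},
])

```text
t: 17.92
tcp_pos: [0.4728, 0.2083, 0.0595]
tcp_rot: [-127.4, -0.0, -173.9]
contact_force: [-1.0, -3.5, 3.6]
gripper_width: 0.0225
```

>>> move_arm([
  {"tx": 0,"ty": -0.003,"tz": 0,"rx": 0,"ry": 0,"rz": 0},
  {"tx": 0,"ty": -0.006,"tz": 0,"rx": 0,"ry": 0,"rz": 0},
  {"tx": 0,"ty": -0.006,"tz": -0.006,"rx": 0,"ry": 0,"rz": 0},
  {"tx": 0,"ty": -0.006,"tz": -0.018,"rx": 0,"ry": 0,"rz": 0},
  {"tx": 0,"ty": -0.006,"tz": -0.035,"rx": 0,"ry": 0,"rz": 0},
  {"tx": 0,"ty": -0.006,"tz": -0.06,"rx": 0,"ry": 0,"rz": 0},
  {"tx": 0,"ty": -0.02,"tz": -0.09,"rx": 0,"ry": 0,"rz": 0},
  {"tx": 0,"ty": -0.04,"tz": -0.12,"rx": 0,"ry": 0,"rz": 0},
  {"tx": 0,"ty": -0.06,"tz": -0.15,"rx": 0,"ry": 0,"rz": 0},
  {"tx": 0,"ty": -0.06,"tz": -0.15,"rx": 0,"ry": 0,"rz": 0},
])

```text
t: 19.18
tcp_pos: [0.4642, 0.2923, 0.2001]
tcp_rot: [-127.5, 0.2, -173.9]
contact_force: [0.1, -0.7, -0.6]
gripper_width: 0.0219
```

```bash
python3 - <<'E'
from h import *
s=r.state();print(s['t'],s['contact_force'].round(1),s['tcp_pos'],s['joint_positions'].round(1))
im=cams.get_image('wrist')[:,:,::-1].copy(); 
c=cam('wrist',s['tcp_pos'],s['tcp_rot'])
for off,col in((.002,(0,0,255)),):
  for u in proj(c,toworld(P0,[bd(x,d,1,off) for x,d in((-.125,.165),(-.125,.007),(-.031,.165),(-.031,.195),(.031,.195),(.125,.165))]+[bd(x,d,-1,-.003) for x,d in((-.125,.165),(.125,.165))])): cv2.circle(im,tuple(int(round(v)) for v in u),3,col,1)
cv2.imwrite("pics/n_w.png",im)
for n in('side','scene'):
    im=cams.get_image(n)[:,:,::-1]; cv2.imwrite(f"pics/n_{n}.png",im)
cv2.imwrite("pics/n_scene2.png",cv2.resize(im[150:260,240:420],None,fx=4.4,fy=4.4,interpolation=cv2.INTER_CUBIC))
E
```

```text
19.175 [ 0.1 -0.7 -0.6] [0.46422957 0.29233063 0.20008778] [ 42.8  43.3  20.3 104.7 -39.6  50.8]
```

View pics/n_w.png

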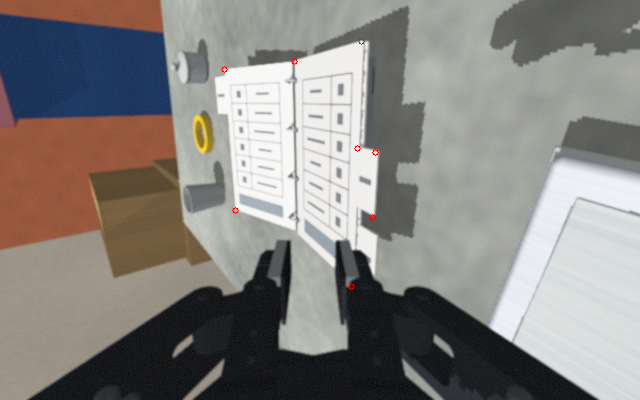

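View pics/n_scene.png

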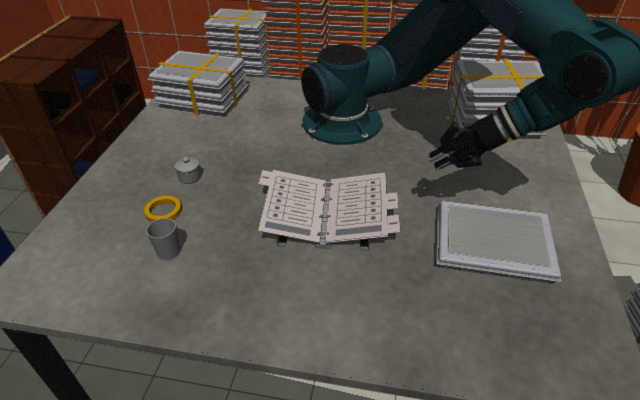

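View pics/n_scene2.png

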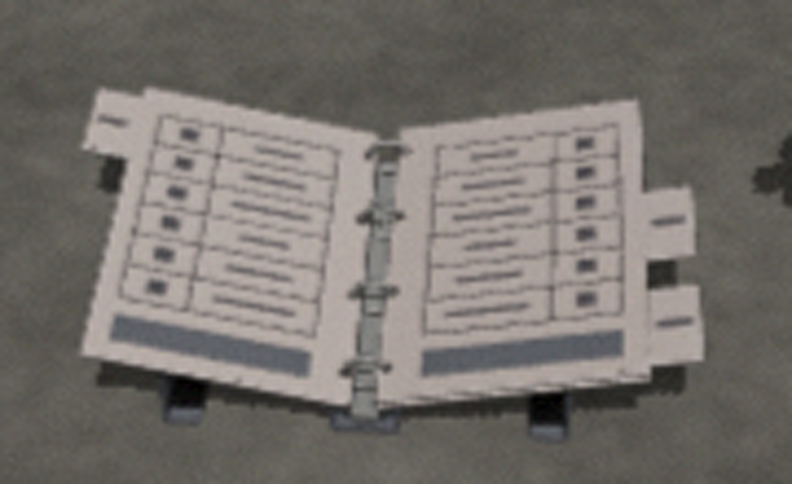

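```bash
python3 - <<'E'
from h import *
c=cam('scene'); p=[.49505,.03303,.10718]
for a in(0,2,4):
  f=np.radians(12+a); print(a,proj(c,toworld(p,[[x,d*np.cos(f)-.002*np.sin(f),.03+d*np.sin(f)+.002*np.cos(f)] for x,d in((-.031,.195),(.031,.195),(-.125,.165))])).round(1).tolist())
A=cv2.imread('pics/a_scene.png').astype(int);B=cv2.imread('pics/n_scene.png').astype(int)
for n,(l,t,R_,b) in dict(tray=(436,200,562,284),left=(140,150,205,262)).items():
  print(n,np.abs(A-B)[t:b,l:R_].max(2).mean().round(2),np.percentile(np.abs(A-B)[t:b,l:R_].max(2),99))
print(r.state()['t'])
E
```

```text
0 [[397.7, 192.7], [398.8, 208.1], [385.6, 172.6]]
2 [[397.3, 190.7], [398.4, 206.2], [385.3, 171.1]]
4 [[396.9, 188.8], [397.9, 204.2], [384.9, 169.5]]
tray 4.85 11.0
left 4.54 11.0
19.325
```

The tab corners are at (396.8, 192.7) and (398.0, 208.0), which matches a flat board at 0° to under 1 px. The other objects haven't moved, so I'm handing the job in.

```bash
python3 -c "
from plant import r
print(r.job_done())"
```

```text
the job is handed in; nothing more can be done
None
```

The top board is turned over and lying flat on the left board, and the next class's board now shows on the right. I handed the job in at about 19.3 s of the 48 s allowed.

- **Turning:** I held the fingers a fixed distance apart (32 mm, then 22 mm) around the middle tab, which is 4 mm thick, so they never pinched it. The lower finger pushed the board up and over. The other finger caught it once it tipped past upright and let it down slowly, so it did not drop.
- **Pressing down:** One fingertip then pressed it down with about 5 N to make sure it was seated. Wrist force read only about 0–2 N at every other check. I then drew the gripper back clear of everything.
- **Final checks, all passed:** In the last scene picture the top board's tab corners are within 1 px of where a flat board's would be. The next board and the already-turned board are still lying in place. The picture around the tray, tumbler, strap roll and pot differs from the start only by camera noise.
- **Disagreement:** My early estimates of the book's position from the scene and wrist cameras differed by about 5 mm. I relied on the wrist camera for the moves and left extra clearance; nothing was touched that shouldn't have been.

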